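# Lock the stop bolt of the lever punch

### The arm

A 6-joint arm with a two-finger parallel gripper is mounted at the origin on the work surface. World frame = base frame: x ahead of the robot, y to its left, z up, the work surface at z = 0. Lengths are in m, angles in rad, forces in N, time in s.
With the tool pointing down it reaches from about 0.35 to 0.775 m from the base axis. Payload 7.3 kg.
Tool frame: the origin (TCP) lies at the very end of the fingers, on their centre line; the grasp point (between the pads) lies 19 mm behind it (pinch_z is the distance from the TCP to the grasp point, in m); z points along the fingers, y is the line along which they close (so a half turn about z gives the same grasp; the last joint's range is limited). The gripper opens to 92 mm and grips with 3 to 60 N. Pads are 19 mm wide; open, the fingers measure 130 mm over their backs; the gripper's body (75 mm by 190 mm) begins 47 mm behind the grasp point.
Start: joints at [-1.255, 0.342, 1.524, -0, 1.275, -0.146], TCP at [0.234, -0.47, 0.227] pointing down, gripper open.
Joint ranges: [-2.53, 2.53], [-0.77, 2.02], [0.04, 2.7], [-1, 4.14], [0.28, 2.66], [-3.11, 3.11]. Speed limits (rad/s): [2.57, 2.57, 3.14, 3.14, 3.14, 3.14].

### API

Orientations are given as [roll, pitch, yaw] about the fixed x, y, z axes, in that order (R = Rz(yaw) Ry(pitch) Rx(roll)).
In Python, from cell import * gives the robot as it stands.
- The arm moves only by the tool arm_command, never from a script. Its arguments are lists of equal length, an entry for each row: "fingers": the gripper command: -1 is fully open, 1 is shut, values between are in proportion; "travel": the shift along the tool's x, y, z in m, a list of three; "dr": the turn, a rotation vector about the tool's x, y, z in degrees, a list of three. In form: {"fingers": [fingers, ...], "travel": [[x, y, z], ...], "dr": [[wx, wy, wz], ...]}. A call has 1 to 8 rows; each row is the pose to reach, as a shift and turn from the pose commanded when the call began, along the tool's axes at that moment; what a row does not reach only later rows make up. A row lasts 1/12 s, in which the tool goes at most 41.7 mm and 7.16 degrees, less where a joint would pass 70% of its speed; a pose out of reach is approached as far as the arm can. A call with a gripper value outside its range is refused whole. The fingers move at their own pace and stop on an object; "squeeze" is the grip in N (left out, the last holds). Time passes only in rows, so rows that repeat a pose let the fingers close. It gives the time, the measured TCP pose, the force, the opening and the grip force at its end, in the units of the state.
- observe(): the state, without advancing time (a new reading comes with each control period).
- read_camera(name): name is "scene" or "top" or "wrist"; returns a dict with "color" (480x640x3 uint8, blue, green, red), "z_map" (480x640 float32, m along the optical axis (not along the pixel's ray), 0 where there is no reading), "fx", "fy", "cx", "cy" (pixels), "R" (3x3) and "t" (3): a world point X has camera coordinates R X + t. Camera axes: x right, y down, z forward; pixel columns grow to the right and rows downward; lengths in m; the calibration is good to about 2 mm. A picture is of the moment at which its call begins.
- hand_in(): hands the job in; it is judged then, once.
The state is a dict: "time": time; "qpos": joint angles; "qvel": joint speeds; "joint_efforts": joint torques, N m; "tool_pos": TCP position; "tool_rot": TCP orientation; "contact_force": force on the tool from outside, world axes, zero at the start; "torque": the same for the moment, N m; "opening": finger opening in m; "grip_force": force on a finger pad.
Only numpy, scipy, OpenCV 4.12 (cv2) and the standard library are available. Lean on these libraries where they do the work, as an engineer would, in place of code of your own. Each camera call takes 0.05 s, during which the arm holds its last target. There are 200 camera calls.

### The job

Lock the stop bolt of the lever punch at its setting. Put the ring spanner fully down on the bolt's head, its handle just short of the frame's upright flange, so that the flange stops the bolt from turning along, and let go of it; then draw the big open-ended spanner out of the rack, take it again by the outer half of its handle and with it turn the locknut clockwise, seen from above, until it is jammed tight, while the ring spanner stays on. The bolt may give by a twelfth of a turn at most; leave both spanners in place on bolt and nut for checking, and do not disturb the other things on the bench.

Things in the scene. Friction and masses are not known exactly. Their poses are not given: they have to be found in the camera images.
- punch: Green cast hand punch, fixed; foot plate 16 mm thick, x -110 to +285, y +-75 mm. Origin: on the bench, on the upright stop bolt's axis; x along the plate to the frame. Spine flange: a wall x 55-69, y +-55 mm, 128 mm high; it stops a held ring spanner's handle at 52 deg from x to y. Behind: web 122 mm high, from x 188 frame to 205 mm high and the lever parked upright.
- bolt_head (a point): Centre of the stop bolt's head, on top of its round flange (43 mm wide), 90 mm above the bench. The hexagon, 30 mm across flats, rises 20 mm from here, its top 4 mm chamfered; below is the 20 mm shank. x is square to one flat and is the way the ring spanner's handle should lie, about 0.05 to 0.16 rad short of the spine flange.
- stop_bolt (a joint): Turn of the bolt in the foot plate, rad, growing clockwise seen from above; 0 is its setting, it starts within +-0.06. It is easy to turn (0.15 N m), easier than the nut on it.
- nut (a point): On the bolt's axis, centre of the locknut's underside, on the foot plate, 16 mm above the bench. Hexagon 30 mm across flats, 16 mm high. x points to a corner: an open spanner with its handle along x (or multiples of 60 deg from it) fits the flats. At first x lies at about 230 to 250 deg in the punch's frame; with x as handle it is finally near 178.
- locknut (a joint): Turn of the locknut on the bolt, rad, growing clockwise seen from above, 0.1 to 0.45 at the start; at 1.2 it is jammed tight against a hard stop. It goes stiffly (0.35 N m), so that an unheld bolt turns along with it and nothing is tightened.
- ring_spanner: Steel ring spanner on the bench, robot's left, 0.32 kg. Origin: centre of ring, underside; handle to -x. Ring 53 mm across, 18 high, six-sided hole 31.6 mm across flats, a flat square to x: it fits with the handle along the head's x. Handle 18 mm wide, 9 thick, at mid-height, to x -197; centre of mass near x -49. Let go on the head it stays, its handle sagging a little.
- open_spanner: The bigger open-ended steel spanner, 0.34 kg, in the rack, handle pushed in, head outside. Origin: where the nut's centre comes, underside; jaws open to +x, handle to -x. Opening 31.6 mm; head 63 mm wide, 12 thick, x +14 to -52; handle 20 mm wide, 8 thick, at mid-height, x -52 to -190; centre of mass near x -62.
- rack: Grey sheet-steel spanner rack fixed on the bench, robot's right: a box 200 mm wide (x), 120 deep, 27 high with 50 mm wide pockets at x +45 and -45 mm, mouths in its +y face at y +60 mm. Origin: centre of its footprint, on the bench; +y points out of the mouths. Either pocket may hold the big spanner, about 95 mm of its handle inside.
- small_spanner: A smaller open-ended spanner (opening 20 mm, head 43 mm wide) in the rack's other pocket; not needed.
- hammer: Hammer lying on the bench; leave it.
- mallet: Wooden mallet lying on the bench; leave it.
- disc_a: Copper disc, 44 mm; leave it.
- disc_b: Copper disc, 44 mm; leave it.
- die_punch: Small dark steel punch die, 28 mm across; leave it.

How it is judged:
By the outcome, as a careful person would: the job done as asked, in the order asked, and still so for the second after the job is handed in, with the robot touching nothing.
It also fails if it takes over 64 s, if anything falls off the work surface, if the arm or the gripper's body presses on something with over 40 N, if the wrist force passes 120 N, or if a joint passes its speed limit or range.

## Working session

There is one attempt and no reset: what is moved stays moved. The work goes in short steps, Python scripts to look and compute and a tool call to move; the robot and the scene stay as the last step left them, time stands still between calls to the robot, and variables do not carry over. Pictures are saved under pics/ and viewed, at most 10 in all, crops included, and the job is handed in when it is done.

Besides the shell and the picture viewer there is one more tool, called after ">>>" as name(argument=value, ...) on one line, values as JSON. arm_command: Moves the arm, as the interface text tells. Its arguments: {"type":"object","properties":{"fingers":{"type":"array","items":{"type":"number"}},"travel":{"type":"array","items":{"type":"array","items":{"type":"number"}}},"dr":{"type":"array","items":{"type":"array","items":{"type":"number"}}},"squeeze":{"type":"number"}},"required":["fingers","travel","dr"]}

```bash
ls; mkdir -p pics; python3 - <<'E'
from cell import *
import cv2,numpy as np,pickle
print(observe())
for n in("scene","top"):
    c=read_camera(n); pickle.dump(c,open(n+".pkl","wb"))
    cv2.imwrite(f"pics/{n}0.png",c["color"]); print(n,c["fx"],c["cx"],c["cy"],c["R"],c["t"])
E
```

```text
pics
{'time': 0.0, 'qpos': array([-1.25500218e+00,  3.42750386e-01,  1.52498558e+00,  9.76025726e-06,
        1.27536888e+00, -1.45965469e-01]), 'qvel': array([-7.62652531e-04,  7.54752869e-05,  1.80204007e-03,  2.93132014e-04,
       -4.00298400e-04, -2.17096153e-04]), 'joint_efforts': array([-2.27069642e-03, -4.31250179e+01, -2.44225574e+01,  7.16648530e-02,
        5.58863988e-02, -1.41189844e-04]), 'tool_pos': array([ 0.2338188 , -0.46962946,  0.22604156]), 'tool_rot': array([-3.14009790e+00, -2.29178865e-04,  4.61756591e-01]), 'contact_force': array([ 0.43855715, -0.70595914, -1.22662373]), 'torque': array([-0.00184993, -0.00306887,  0.06506912]), 'grip_force': 0.0, 'opening': 0.09186220144082921}
scene 520.9552110080994 316.53403432368435 241.1503935521212 [[ 0.62752458  0.77842658 -0.01627761]
 [ 0.56440413 -0.46919406 -0.67919432]
 [-0.53634027  0.41702398 -0.73377798]] [-0.37920058 -0.20522348  1.6426093 ]
top 481.9246077762287 317.2250668959254 246.1905490092756 [[-0.0092147  -0.99989604 -0.01109078]
 [-0.99650627  0.01010304 -0.0829046 ]
 [ 0.08300803  0.01028809 -0.99649577]] [0.05188924 0.562345   1.2162579 ]
```

View pics/scene0.png

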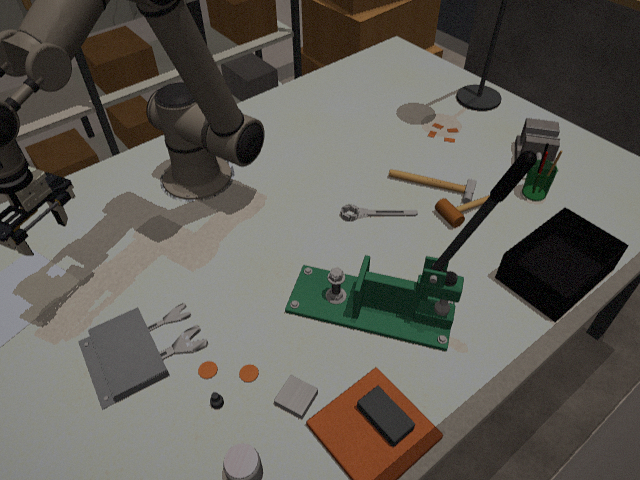

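View pics/top0.png

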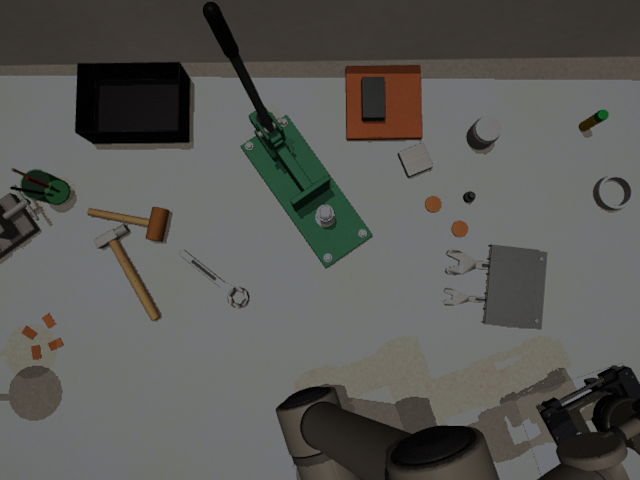

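The top view shows the bolt head at about (325,215). The ring spanner's ring is at (237,297), with its handle running to (183,253). The rack is at (515,287) with its mouths facing left; the big spanner's head is at (460,262) and the small one's at (455,297).

```bash
cat > h.py <<'E'
import numpy as np,cv2
def world(c):
    z=c["z_map"]; v,u=np.mgrid[0:480,0:640]
    P=np.stack([(u-c["cx"])/c["fx"]*z,(v-c["cy"])/c["fy"]*z,z],-1)
    W=(P-c["t"])@c["R"]; W[z==0]=np.nan; return W
def ray(c,u,v,h):
    d=np.array([(u-c["cx"])/c["fx"],(v-c["cy"])/c["fy"],1])@c["R"]; o=-c["R"].T@c["t"]
    return o+d*(h-o[2])/d[2]
def rayuv(c,U,h): return np.array([ray(c,u,v,h)[:2] for u,v in U])
E
python3 - <<'E'
import pickle; from h import *
c=pickle.load(open("top.pkl","rb")); W=world(c); print("cam",-c["R"].T@c["t"])
b,g,r=[c["color"][...,i].astype(int) for i in range(3)]
hsv=cv2.cvtColor(c["color"],cv2.COLOR_BGR2HSV)
box=lambda u0,u1,v0,v1:(lambda m:(m.__setitem__((slice(v0,v1),slice(u0,u1)),1),m.astype(bool))[1])(np.zeros((480,640),np.uint8))
green=(g>r*1.5)&(g>b*1.2)
m=green&box(235,380,100,280)&(abs(W[...,2]-.016)<.008)
v,u=np.nonzero(m); XY=rayuv(c,np.c_[u,v],.016)
rc=cv2.minAreaRect((XY*1000).astype(np.float32)); print("plate",rc,cv2.boxPoints(rc).tolist())
m=box(300,350,190,240)&(abs(W[...,2]-.11)<.006)&~green
v,u=np.nonzero(m); XY=rayuv(c,np.c_[u,v],.11); print("bolt",XY.mean(0),XY.min(0),XY.max(0),len(u),W[m].mean(0))
# ring spanner: non-table pixels
val=hsv[...,2]
for name,B,h in(("ring",box(175,255,243,312),.009),("big",box(440,489,245,279),.008),("small",box(440,489,283,310),.008)):
    m=B&(W[...,2]>.004); v,u=np.nonzero(m); XY=rayuv(c,np.c_[u,v],h)
    mu=XY.mean(0); d=np.linalg.svd(XY-mu,full_matrices=False)[2][0]; s=(XY-mu)@d
    print(name,len(u),mu,d,np.degrees(np.arctan2(d[1],d[0])),"ends",mu+s.min()*d,mu+s.max()*d, "len",np.ptp(s), "z",np.percentile(W[m][:,2],[10,50,90]))
m=box(480,560,235,340)&(abs(W[...,2]-.027)<.006)
v,u=np.nonzero(m); XY=rayuv(c,np.c_[u,v],.027)
rc=cv2.minAreaRect((XY*1000).astype(np.float32)); print("rack",rc,cv2.boxPoints(rc).tolist())
E
```

```text
cam [0.45989929 0.03368949 1.25919233]
plate ((710.995361328125, 76.04961395263672), (391.8276672363281, 147.51962280273438), 34.44879913330078) [[507.71484375, 26.05182647705078], [591.1622314453125, -95.59757232666016], [914.27587890625, 126.04740142822266], [830.8284912109375, 247.69680786132812]]
bolt [0.63825165 0.02611828] [0.62341969 0.01158841] [0.65262352 0.04056681] 121 [0.63835292 0.02611075 0.10934612]
ring 971 [0.47849811 0.30914319] [0.57222605 0.82009594] 55.09439869553974 ends [0.41478362 0.21782963] [0.54882143 0.40992831] len 0.23423926959348443 z [0.00453052 0.01116057 0.01908631]
big 686 [ 0.51713598 -0.33453861] [0.05264805 0.99861313] 86.98209353091218 ends [ 0.51393217 -0.39530751] [ 0.52051735 -0.27040175] len 0.12507922854168185 z [0.00516262 0.01155367 0.015221  ]
small 496 [ 0.42820301 -0.33157492] [-0.06996217 -0.99754965] -94.01181435800163 ends [ 0.43256271 -0.26941253] [ 0.42395224 -0.39218422] len 0.1230732564768919 z [0.00474949 0.00876903 0.01947123]
rack ((456.08343505859375, -446.07525634765625), (124.3284912109375, 200.57713317871094), 82.86383056640625) [[348.84918212890625, -495.29931640625], [547.8726196289062, -520.2166137695312], [563.3176879882812, -396.8511962890625], [364.29425048828125, -371.93389892578125]]
```

```bash
cat >> h.py <<'E'
from scipy.spatial.transform import Rotation as Ro
def down(yaw): return Ro.from_euler("xyz",[180,0,yaw],degrees=True)
def to(s,p,yaw,R=None):
    R0=Ro.from_euler("xyz",s["tool_rot"]); R=R or down(yaw)
    return np.round(R0.inv().apply(np.array(p)-s["tool_pos"]),4).tolist(),np.round((R0.inv()*R).as_rotvec(degrees=True),2).tolist()
def brief(s): print(round(s["time"],2),"p",s["tool_pos"].round(4),"rpy",np.degrees(s["tool_rot"]).round(2),"F",s["contact_force"].round(1),"T",s["torque"].round(2),"op",round(s["opening"],4),"g",round(s["grip_force"],1))
E
python3 - <<'E'
from cell import *
from h import *
s=observe(); brief(s)
for p,y in(((.43,-.10,.22),40),((.43,.24,.20),55)): print(to(s,p,y))
c=read_camera("wrist"); print(c["fx"],c["cx"],c["cy"]); R0=Ro.from_euler("xyz",s["tool_rot"]).as_matrix()
print("cam in tool",R0.T@(-c["R"].T@c["t"]-s["tool_pos"]), "cam axes rows in tool",(c["R"]@R0).round(2).tolist())
E
```

```text
0.1 p [ 0.2339 -0.4696  0.2261] rpy [-1.7992e+02 -1.0000e-02  2.6460e+01] F [ 0.2 -0.2 -0.4] T [ 0.02 -0.01 -0.03] op 0.092 g 0.0
([0.3403, -0.2435, 0.0065], [-0.07, -0.02, -13.54])
([0.4918, -0.5479, 0.027], [-0.07, -0.03, -28.54])
420.4085498769231 316.51682331072146 233.53042029901516
cam in tool [ 0.08138257 -0.0002229  -0.1586908 ] cam axes rows in tool [[0.0, 1.0, -0.0], [-0.95, 0.0, -0.3], [-0.3, 0.0, 0.95]]
```

>>> arm_command(fingers=[-1,-1,-1,-1,-1,-1,-1,-1], travel=[[0.34,-0.2435,0.0065],[0.34,-0.2435,0.0065],[0.34,-0.2435,0.0065],[0.34,-0.2435,0.0065],[0.34,-0.2435,0.0065],[0.34,-0.2435,0.0065],[0.34,-0.2435,0.0065],[0.34,-0.2435,0.0065]], dr=[[0,0,-13.5],[0,0,-13.5],[0,0,-13.5],[0,0,-13.5],[0,0,-13.5],[0,0,-13.5],[0,0,-13.5],[0,0,-13.5]])

```text
time: 0.82
tool_pos: [0.3904, -0.1736, 0.2215]
tool_rot: [3.141, 0.0, 0.697]
contact_force: [0.3, -0.5, -0.1]
opening: 0.092
grip_force: 0.0
```

```bash
python3 - <<'E'
from cell import *
from h import *
s=observe(); brief(s); print(to(s,(.43,.24,.20),55))
E
```

```text
0.82 p [ 0.3904 -0.1736  0.2215] rpy [179.99   0.    39.94] F [ 0.3 -0.5 -0.1] T [-0.05 -0.07 -0.01] op 0.092 g 0.0
([0.2959, -0.2917, 0.0215], [0.01, 0.0, -15.06])
```

>>> arm_command(fingers=[-1,-1,-1,-1,-1,-1,-1,-1], travel=[[0.296,-0.2917,0.0215],[0.296,-0.2917,0.0215],[0.296,-0.2917,0.0215],[0.296,-0.2917,0.0215],[0.296,-0.2917,0.0215],[0.296,-0.2917,0.0215],[0.296,-0.2917,0.0215],[0.296,-0.2917,0.0215]], dr=[[0,0,-15],[0,0,-15],[0,0,-15],[0,0,-15],[0,0,-15],[0,0,-15],[0,0,-15],[0,0,-15]])

```text
time: 1.48
tool_pos: [0.4213, 0.158, 0.2042]
tool_rot: [3.141, 0.0, 0.959]
contact_force: [0.8, -0.8, 0.2]
opening: 0.0915
grip_force: 0.0
```

```bash
python3 - <<'E'
from cell import *
from h import *
s=observe(); brief(s); print(to(s,(.43,.24,.15),55))
c=read_camera("wrist"); cv2.imwrite("pics/w1.png",c["color"])
import pickle; pickle.dump(c,open("w1.pkl","wb"))
E
```

```text
1.48 p [0.4213 0.158  0.2042] rpy [179.99   0.    54.97] F [ 0.8 -0.8  0.2] T [-0.03 -0.08 -0.01] op 0.0915 g 0.0
([0.0722, -0.04, 0.0542], [0.01, 0.0, -0.03])
```

View pics/w1.png

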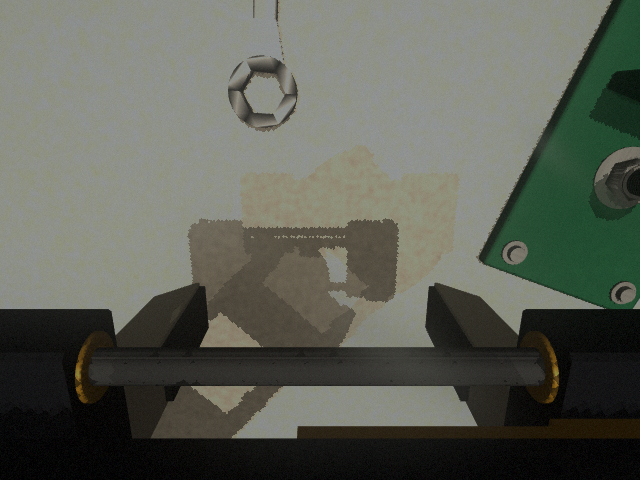

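The ring is at (262,92) with its handle pointing straight up in the image.

```bash
cat > m.py <<'E'
from cell import *
from h import *
c=read_camera("wrist"); s=observe(); brief(s); W=world(c)
guess=np.array([.43,.24])
r=np.linalg.norm(W[...,:2]-guess,axis=-1)
m=(W[...,2]>.0155)&(W[...,2]<.024)&(r<.05)
v,u=np.nonzero(m); XY=rayuv(c,np.c_[u,v],.018)
(cx,cy),rad=cv2.minEnclosingCircle((XY*1000).astype(np.float32)); print("ring",cx,cy,rad,len(u),XY.mean(0))
ctr=np.array([cx,cy])/1000
ring=W[...,:2]-ctr; d=np.array([.572,.82]); t=ring@d; n=ring@np.array([-d[1],d[0]])
m=(W[...,2]>.007)&(W[...,2]<.02)&(t>.035)&(t<.21)&(abs(n)<.025)
v,u=np.nonzero(m)
if len(u)>50:
    XY=rayuv(c,np.c_[u,v],.0135)-ctr
    tt=XY@d; nn=XY@np.array([-d[1],d[0]]); k=np.polyfit(tt,nn,1); print("handle ang",55.1+np.degrees(np.arctan(k[0])),"off",k[1],"extent",tt.min(),tt.max(),nn.std())
print(to(s,(ctr[0],ctr[1],.10),55))
E
python3 m.py
```

```text
1.58 p [0.4212 0.161  0.2038] rpy [-1.7993e+02 -6.0000e-02  5.5350e+01] F [1.  0.1 0.2] T [-0.02 -0.08  0.01] op 0.0918 g 0.0
ring 440.80328369140625 256.93408203125 30.980693817138672 2751 [0.43994505 0.25869081]
handle ang 49.88221472169391 off 0.0029650964712492804 extent 0.035288657536123175 0.06668378120150464 0.005760921000784015
([0.09, -0.0382, 0.1039], [-0.07, -0.06, 0.35])
```

>>> arm_command(fingers=[-1,-1,-1,-1,-1], travel=[[0.08,-0.038,0.075],[0.08,-0.038,0.075],[0.08,-0.038,0.075],[0.08,-0.038,0.075],[0.08,-0.038,0.075]], dr=[[0,0,0],[0,0,0],[0,0,0],[0,0,0],[0,0,0]])

```text
time: 2.0
tool_pos: [0.4357, 0.2431, 0.1278]
tool_rot: [-3.14, 0.003, 0.961]
contact_force: [0.4, -0.8, 0.9]
opening: 0.092
grip_force: 0.0
```

```bash
sed -i 's/guess=.*/guess=np.array([.434,.247]); cv2.imwrite("pics\/w2.png",c["color"])/' m.py; python3 m.py
```

```text
2.05 p [0.4363 0.2426 0.1289] rpy [-1.7997e+02  9.0000e-02  5.5000e+01] F [ 0.  -0.5  0.2] T [-0.03 -0.05 -0.05] op 0.092 g 0.0
ring 442.9026184082031 259.8298645019531 34.88406753540039 4170 [0.44214853 0.26126132]
handle ang 51.61522437326013 off 0.0014979468277860361 extent 0.03466078090614992 0.11903625516855877 0.00543985956857551
([0.0179, -0.0045, 0.0289], [-0.03, 0.09, -0.0])
```

View pics/w2.png

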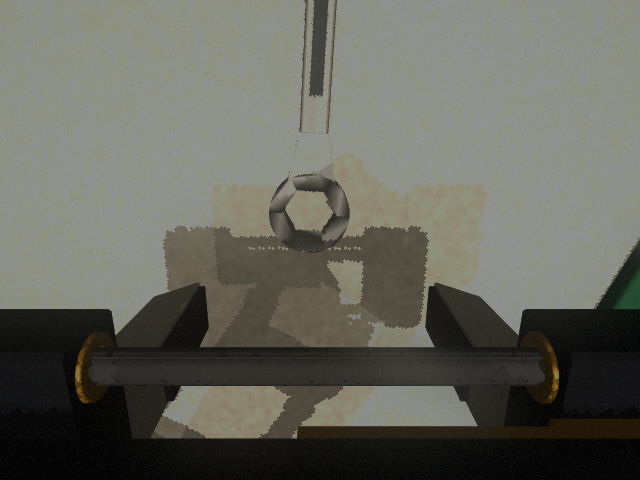

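The ring's outer circle is centred at about (309.5,212) with a radius of 40 px. The handle's centreline runs from (314.5,130) to (321,10).

```bash
python3 - <<'E'
from cell import *
from h import *
c=read_camera("wrist"); s=observe(); brief(s)
g=cv2.cvtColor(c["color"],cv2.COLOR_BGR2GRAY)
ci=cv2.HoughCircles(cv2.GaussianBlur(g,(5,5),1),cv2.HOUGH_GRADIENT,1,50,param1=80,param2=15,minRadius=36,maxRadius=45)
ci=[k for k in ci[0] if 260<k[0]<360 and 160<k[1]<260]; print(ci)
u,v=(ci[0][:2] if ci else (309.5,212))
a=ray(c,u,v,.018); print("ring",a,ray(c,309.5,212,.018))
p=ray(c,314.5,130,.0135);q=ray(c,321,10,.0135); d=q-p; e=p-a
print("handle",np.degrees(np.arctan2(d[1],d[0])),np.degrees(np.arctan2(*(q-a)[1::-1])),np.linalg.norm(e))
E
```

```text
2.1 p [0.4368 0.2423 0.1297] rpy [1.7998e+02 1.0000e-02 5.4940e+01] F [-0.1 -0.1  0.2] T [ 0.03  0.05 -0.05] op 0.0917 g 0.0
[array([308.5, 213.5,  38.8], dtype=float32)]
ring [0.43760213 0.25428863 0.018     ] [0.43873751 0.25474606 0.018     ]
handle 51.734043058703165 51.27703828750816 0.05387857780744671
```

```bash
python3 - <<'E'
import pickle; from cell import *
from h import *
c=pickle.load(open("top.pkl","rb")); print(ray(c,237.5,297,.018),ray(c,183,253,.0135))
s=observe(); print(to(s,(.438,.2545,.05),51.5))
E
```

```text
[0.43450459 0.25234707 0.018     ] [0.54944452 0.39555775 0.0135    ]
([0.0107, -0.006, 0.0797], [0.03, 0.01, 3.44])
```

>>> arm_command(fingers=[-1,-1,-1,-1,-1,-1,-1], travel=[[0.0103,-0.0055,0.03],[0.0103,-0.0055,0.065],[0.0103,-0.0055,0.1],[0.0103,-0.0055,0.118],[0.0103,-0.0055,0.127],[0.0103,-0.0055,0.127],[0.0103,-0.0055,0.127]], dr=[[0,0,3.4],[0,0,3.4],[0,0,3.4],[0,0,3.4],[0,0,3.4],[0,0,3.4],[0,0,3.4]])

```text
time: 2.68
tool_pos: [0.4391, 0.2544, 0.0036]
tool_rot: [3.141, -0.002, 0.899]
contact_force: [-0.1, -0.3, -0.1]
opening: 0.0923
grip_force: 0.0
```

>>> arm_command(fingers=[1,1,1,1,1,1,1], travel=[[0,0,0],[0,0,0],[0,0,0],[0,0,0],[0,0,0],[0,0,0],[0,0,0]], dr=[[0,0,0],[0,0,0],[0,0,0],[0,0,0],[0,0,0],[0,0,0],[0,0,0]], squeeze=60)

```text
time: 3.27
tool_pos: [0.438, 0.2548, 0.0024]
tool_rot: [3.141, -0.0, 0.9]
contact_force: [-0.4, -0.7, 1.8]
opening: 0.0516
grip_force: 60.0
```

>>> arm_command(fingers=[1,1,1,1,1], travel=[[0,0,-0.02],[0,0,-0.06],[0,0,-0.1],[0,0,-0.14],[0,0,-0.17]], dr=[[0,0,0],[0,0,0],[0,0,0],[0,0,0],[0,0,0]])

```text
time: 3.68
tool_pos: [0.438, 0.2548, 0.175]
tool_rot: [3.141, -0.001, 0.9]
contact_force: [1.2, 0.9, -3.7]
opening: 0.0514
grip_force: 60.0
```

```bash
python3 - <<'E'
from cell import *
from h import *
s=observe(); brief(s)
c=read_camera("wrist"); cv2.imwrite("pics/w3.png",c["color"]); brief(observe())
b=np.array([.6385,.0263,.20]); print(to(s,b,34.45+57))
E
```

```text
3.68 p [0.438  0.2548 0.175 ] rpy [ 1.7995e+02 -6.0000e-02  5.1570e+01] F [ 1.2  0.9 -3.7] T [-0.11 -0.04  0.  ] op 0.0514 g 60.0
3.73 p [0.4406 0.2559 0.1802] rpy [179.69  -0.53  51.58] F [2.9 1.3 3.6] T [ 0.13 -0.25 -0.03] op 0.0516 g 60.0
([-0.0543, 0.2991, -0.0248], [0.07, -0.04, -39.88])
```

View pics/w3.png

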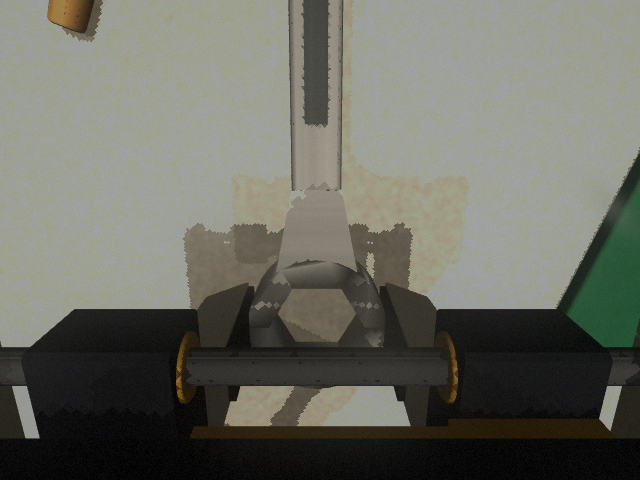

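The ring is held with its hole centred at about (316.5,317) and the handle straight up the image at columns 290-343.

```bash
python3 - <<'E'
from cell import *
from h import *
s=observe(); c=read_camera("wrist"); W=world(c); brief(s)
R0=Ro.from_euler("xyz",s["tool_rot"]); T=lambda X:R0.inv().apply(np.array(X)-s["tool_pos"])
h=s["tool_pos"][2]+.017
print("hole centre tool",T(ray(c,316.5,317,h)),"vertices",T(ray(c,277,317,h)),T(ray(c,355,317,h)),"top edge",T(ray(c,316,288,h)))
for a,b in((20,50),(60,90),(130,160),(165,185)):
    P=W[a:b,296:302].reshape(-1,3); P=P[~np.isnan(P[:,0])]; print(T(np.median(P,0)))
E
```

```text
3.73 p [0.4406 0.2559 0.1802] rpy [179.69  -0.53  51.58] F [2.9 1.3 3.6] T [ 0.13 -0.25 -0.03] op 0.0516 g 60.0
hole centre tool [ 0.00387007 -0.00041231 -0.01696767] vertices [ 0.0039172  -0.01530021 -0.01704836] [ 0.00382407  0.01411692 -0.01688893] top edge [ 0.01577663 -0.00059834 -0.01685934]
[ 0.10214817 -0.00623973 -0.00934172]
[ 0.08992376 -0.0064141  -0.00962124]
[ 0.06715385 -0.00670986 -0.0103094 ]
[ 0.05674581 -0.00673643 -0.01061665]
```

```bash
python3 - <<'E'
from cell import *
from h import *
s=observe(); brief(s); print(to(s,(.57,-.02,.2),92))
E
```

```text
3.78 p [0.4404 0.2558 0.1771] rpy [179.72  -0.48  51.57] F [ 0.5 -0.2 -4.3] T [-0.14  0.02 -0.02] op 0.0516 g 60.0
([-0.1353, 0.2731, -0.0227], [0.44, -0.36, -40.43])
```

>>> arm_command(fingers=[1,1,1,1,1,1,1,1], travel=[[-0.017,0.034,-0.023],[-0.035,0.07,-0.023],[-0.053,0.107,-0.023],[-0.071,0.144,-0.023],[-0.089,0.18,-0.023],[-0.107,0.216,-0.023],[-0.122,0.246,-0.023],[-0.135,0.273,-0.023]], dr=[[0,0,-5],[0,0,-10],[0,0,-15],[0,0,-20],[0,0,-25],[0,0,-30],[0,0,-35],[0,0,-40.4]])

```text
time: 4.45
tool_pos: [0.5675, -0.0232, 0.1929]
tool_rot: [-3.138, -0.0, 1.608]
contact_force: [1.1, 1.3, -3.6]
opening: 0.0516
grip_force: 60.0
```

>>> arm_command(fingers=[1,1], travel=[[0,0,0],[0,0,0]], dr=[[0,0,0],[0,0,0]])

```text
time: 4.62
tool_pos: [0.5672, -0.0221, 0.1928]
tool_rot: [-3.138, -0.001, 1.601]
contact_force: [0.7, 0.3, -4.4]
opening: 0.0516
grip_force: 60.0
```

```bash
python3 - <<'E'
from cell import *
from h import *
import pickle
c=read_camera("wrist"); s=observe(); brief(s); pickle.dump((c,s),open("w4.pkl","wb"))
im=c["color"]
X=np.array([.6385,.0263,.11]); p=c["R"]@X+c["t"]; u,v=int(p[0]/p[2]*c["fx"]+c["cx"]),int(p[1]/p[2]*c["fy"]+c["cy"]); print(u,v)
x0,y0=max(u-100,0),max(v-75,0)
cv2.imwrite("pics/w4.png",cv2.resize(im[y0:y0+150,x0:x0+200],None,fx=4,fy=4,interpolation=cv2.INTER_CUBIC)); print(x0,y0)
E
```

```text
4.67 p [ 0.5669 -0.0209  0.1932] rpy [-1.7978e+02 -6.0000e-02  9.1820e+01] F [-0.4  0.1 -3.2] T [-0.14 -0.14  0.02] op 0.0517 g 60.0
444 166
344 91
```

View pics/w4.png

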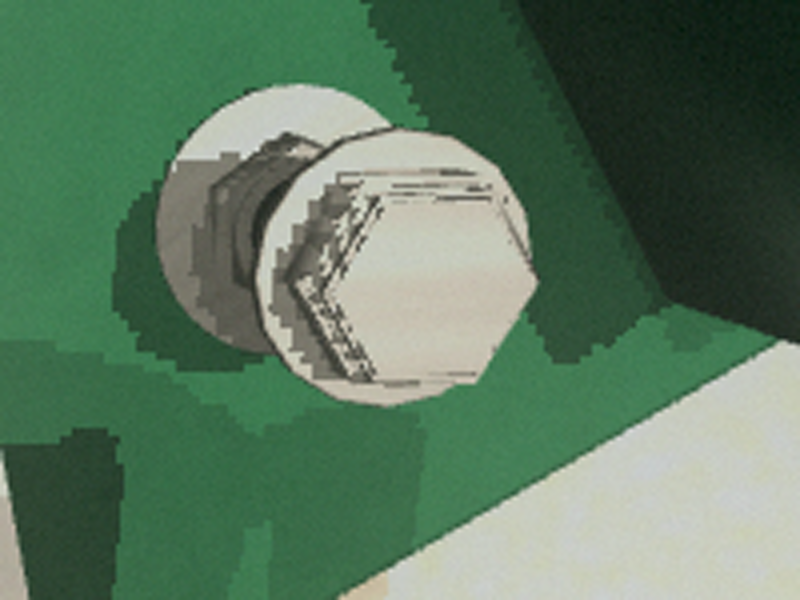

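The crop shows the head's top hexagon. Its corners in crop pixels are (320,290), (378,195), (495,197), (538,283), (478,380) and (368,380). The nut is partly visible behind it, with corners near (290,133) and (213,187).

```bash
python3 - <<'E'
import pickle; from h import *
c,s=pickle.load(open("w4.pkl","rb"))
V=np.array([(320,290),(378,195),(495,197),(538,283),(478,380),(368,380)])/4+[344,91]
P=rayuv(c,V,.110); ctr=(P[:3]+P[3:]).mean(0)/2; r=P-ctr
print("ctr",ctr,"rad",np.linalg.norm(r,axis=1).round(4)); a=np.degrees(np.arctan2(r[:,1],r[:,0])); print(a.round(1),((a)%60).round(1))
am=np.degrees(np.angle(np.exp(1j*np.radians(a*6)).mean()))/6; print("vertex mod60",am%60,"flat normals",(am+30)%60)
N=np.array([(290,133),(213,187)])/4+[344,91]; Q=rayuv(c,N,.032)
print("nut corners rel",Q-ctr,np.linalg.norm(Q-ctr,axis=1),np.degrees(np.arctan2(*(Q-ctr).T[::-1]))%360)
print("TCP rel tool of ctr",Ro.from_euler("xyz",s["tool_rot"]).inv().apply(np.r_[ctr,.2]-s["tool_pos"]))
E
```

```text
ctr [0.64211369 0.02815373] rad [0.0156 0.0156 0.0151 0.0154 0.0156 0.0153]
[-177.4  124.7   59.9    4.7  -56.1 -118.2] [ 2.6  4.7 59.9  4.7  3.9  1.8]
vertex mod60 2.929736389845139 flat normals 32.92973638984514
nut corners rel [[-0.00424264  0.0174271 ]
 [-0.01754149  0.00728739]] [0.0179361  0.01899499] [103.68253249 157.44017981]
TCP rel tool of ctr [ 0.04659362  0.07674303 -0.00705732]
```

```bash
python3 - <<'E'
from cell import *
from h import *
s=observe(); brief(s); print(to(s,(.6416,.0278,.125),93))
E
```

```text
4.67 p [ 0.5669 -0.0209  0.1932] rpy [-1.7978e+02 -6.0000e-02  9.1820e+01] F [-0.4  0.1 -3.2] T [-0.14 -0.14  0.02] op 0.0517 g 60.0
([0.0462, 0.0765, 0.0679], [-0.22, -0.06, -1.18])
```

>>> arm_command(fingers=[1,1,1,1,1,1,1], travel=[[0.02,0.035,0],[0.046,0.0765,0.01],[0.046,0.0765,0.03],[0.046,0.0765,0.05],[0.046,0.0765,0.068],[0.046,0.0765,0.068],[0.046,0.0765,0.068]], dr=[[0,0,-1.2],[0,0,-1.2],[0,0,-1.2],[0,0,-1.2],[0,0,-1.2],[0,0,-1.2],[0,0,-1.2]])

```text
time: 5.25
tool_pos: [0.6413, 0.0293, 0.1259]
tool_rot: [-3.138, -0.001, 1.627]
contact_force: [0.6, 0.1, -2.2]
opening: 0.0513
grip_force: 60.0
```

```bash
python3 - <<'E'
from cell import *
from h import *
import pickle
s=observe(); c=read_camera("wrist"); brief(s); brief(observe()); pickle.dump((c,s),open("w5.pkl","wb"))
cv2.imwrite("pics/w5.png",cv2.resize(c["color"][240:390,216:416],None,fx=4,fy=4,interpolation=cv2.INTER_CUBIC))
print(to(s,(.6416,.0278,.125),93))
E
```

```text
5.25 p [0.6413 0.0293 0.1259] rpy [-1.7978e+02 -3.0000e-02  9.3220e+01] F [ 0.6  0.1 -2.2] T [-0.15 -0.14 -0.01] op 0.0513 g 60.0
5.3 p [0.6424 0.0289 0.1276] rpy [-1.7997e+02 -1.0000e-02  9.3200e+01] F [ 0.  -0.7 -3.9] T [-0.2  -0.16  0.06] op 0.0517 g 60.0
([-0.0015, 0.0002, 0.0009], [-0.22, -0.03, 0.22])
```

View pics/w5.png

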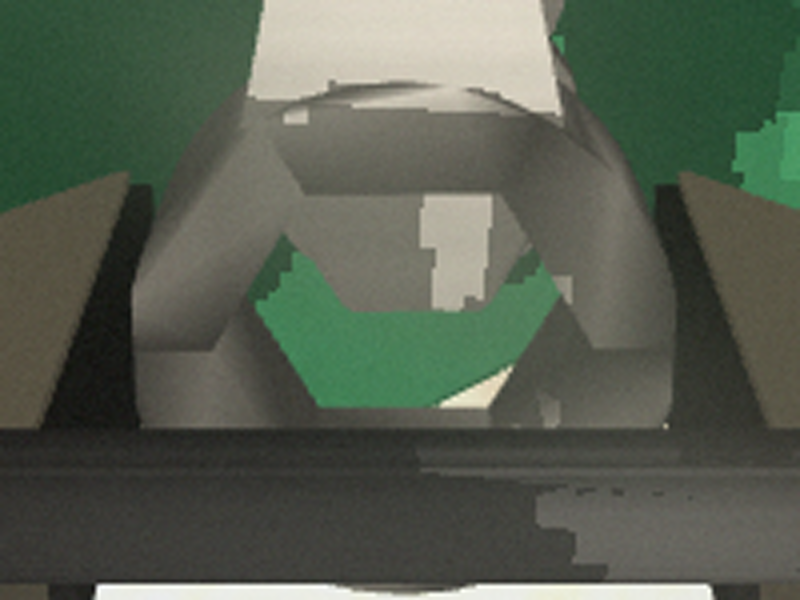

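The hole's lower rim has its bottom edge at crop y=407 (x 320-488) and its side corners at (255,297) and (560,292). The bolt's top shows a lower edge at y=311 (x 352-480) and corners at about (283,235) and (530,240).

```bash
python3 - <<'E'
import pickle; from h import *
c,s=pickle.load(open("w5.pkl","rb")); R0=Ro.from_euler("xyz",s["tool_rot"])
T=lambda u,v,h:R0.inv().apply(ray(c,u/4+216,v/4+240,h)-s["tool_pos"])[:2].round(4)
z=s["tool_pos"][2]; lo=z-.0024
print("hole low: bottom edge",T(320,407,lo),T(488,407,lo),"verts",T(255,297,lo),T(560,292,lo))
print("hole top edge hi",T(305,193,z+.012),T(500,193,z+.012),T(305,193,z+.0156))
print("bolt: edge",T(352,311,.11),T(480,311,.11),"verts",T(283,235,.11),T(530,240,.11))
E
```

```text
hole low: bottom edge [-0.0186 -0.0094] [-0.0186  0.0089] verts [-0.0052 -0.0162] [-0.0045  0.0164]
hole top edge hi [ 0.0137 -0.0098] [0.0137 0.0089] [ 0.0154 -0.0095]
bolt: edge [-0.0143 -0.0063] [-0.0143  0.0086] verts [-0.0046 -0.0141] [-0.0052  0.0142]
```

>>> arm_command(fingers=[1,1,1,1,1,1], travel=[[0.001,0.0005,0.006],[0.001,0.0005,0.01],[0.001,0.0005,0.013],[0.001,0.0005,0.016],[0.001,0.0005,0.019],[0.001,0.0005,0.021]], dr=[[0,0,0],[0,0,0],[0,0,0],[0,0,0],[0,0,0],[0,0,0]])

```text
time: 5.8
tool_pos: [0.643, 0.0289, 0.106]
tool_rot: [-3.141, -0.0, 1.626]
contact_force: [-0.9, -0.0, -2.5]
opening: 0.0516
grip_force: 60.0
```

>>> arm_command(fingers=[1,1,1,1,1,1], travel=[[0,0,0.003],[0,0,0.006],[0,0,0.009],[0,0,0.011],[0,0,0.0125],[0,0,0.0125]], dr=[[0,0,0],[0,0,0],[0,0,0],[0,0,0],[0,0,0],[0,0,0]])

```text
time: 6.3
tool_pos: [0.6431, 0.0289, 0.0933]
tool_rot: [-3.141, 0.0, 1.626]
contact_force: [-0.4, 0.8, -2.1]
opening: 0.0513
grip_force: 60.0
```

>>> arm_command(fingers=[1,1,1,1], travel=[[0,0,0.0015],[0,0,0.0025],[0,0,0.0025],[0,0,0.0025]], dr=[[0,0,0],[0,0,0],[0,0,0],[0,0,0]])

```text
time: 6.63
tool_pos: [0.6432, 0.0287, 0.0924]
tool_rot: [3.141, 0.0, 1.626]
contact_force: [-4.9, -1.4, 5.2]
opening: 0.0513
grip_force: 60.0
```

>>> arm_command(fingers=[-0.35,-0.35,-0.35,-0.35,-0.35,-0.35,-0.35,-0.35], travel=[[0,0,0],[0,0,0],[0,0,0],[0,0,-0.01],[0,0,-0.03],[0,0,-0.06],[0,0,-0.1],[0,0,-0.12]], dr=[[0,0,0],[0,0,0],[0,0,0],[0,0,0],[0,0,0],[0,0,0],[0,0,0],[0,0,0]])

```text
time: 7.3
tool_pos: [0.6448, 0.0289, 0.2167]
tool_rot: [3.135, 0.001, 1.626]
contact_force: [1.1, 0.6, -0.2]
opening: 0.0622
grip_force: 0.0
```

```bash
python3 - <<'E'
from cell import *
from h import *
s=observe(); brief(s); c=read_camera("wrist"); W=world(c)
C=np.array([.6425,.0285]); r=np.linalg.norm(W[...,:2]-C,axis=-1)
m=(r<.0255)&(r>.02)&(W[...,2]>.08); print("ring top z",np.percentile(W[m][:,2],[10,50,90]),m.sum())
m=(r>.05)&(r<.18)&(W[...,2]>.07)&(W[...,2]<.115)&(abs(W[...,0]-C[0])<.03)&(W[...,1]>C[1])
P=W[m]-np.r_[C,0]; 
print("handle",m.sum(),np.polyfit(P[:,1],P[:,0],1),np.polyfit(P[:,1],P[:,2],1),P[:,1].max())
cv2.imwrite("pics/w6.png",c["color"])
# rack/approach
print(to(s,(.60,-.15,.24),93),to(s,(.53,-.25,.24),82))
E
```

```text
7.3 p [0.6448 0.0289 0.2167] rpy [1.7961e+02 4.0000e-02 9.3160e+01] F [ 1.1  0.6 -0.2] T [ 0.01 -0.15  0.01] op 0.0622 g 0.0
ring top z [0.1092174  0.30884012 0.31238736] 3852
handle 4550 [-0.0934605   0.00424526] [-0.16107508  0.10778197] 0.1418364336261201
([-0.1762, -0.0544, -0.0235], [0.39, 0.04, 0.16]) ([-0.2722, -0.1298, -0.0239], [0.39, 0.01, 11.16])
```

View pics/w6.png

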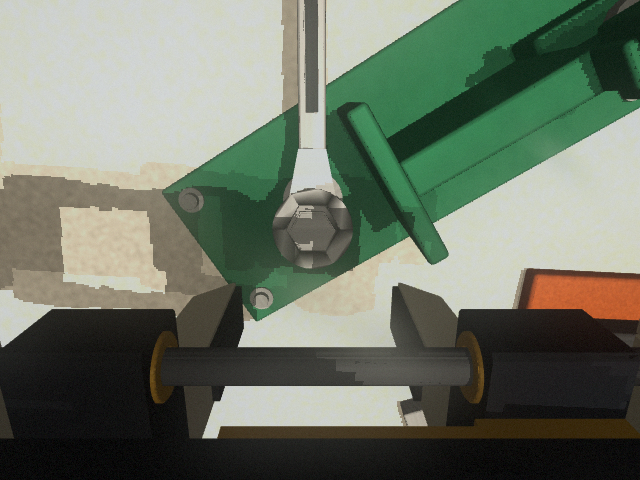

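The ring spanner sits on the head at (313,230), with the bolt hexagon showing through it. Its handle runs up at columns 300-325, just left of the flange at (355,110). I'm going to the rack next.

```bash
python3 - <<'E'
from cell import *
from h import *
s=observe(); print(to(s,(.514,-.36,.2),85))
E
```

```text
([-0.3809, -0.1537, 0.0188], [0.74, 0.03, 8.17])
```

>>> arm_command(fingers=[-0.35,-0.35,-0.35,-0.35,-0.35,-0.35,-0.35,-0.35], travel=[[-0.381,-0.1537,0.018],[-0.381,-0.1537,0.018],[-0.381,-0.1537,0.018],[-0.381,-0.1537,0.018],[-0.381,-0.1537,0.018],[-0.381,-0.1537,0.018],[-0.381,-0.1537,0.018],[-0.381,-0.1537,0.018]], dr=[[0.4,0,8.2],[0.4,0,8.2],[0.4,0,8.2],[0.4,0,8.2],[0.4,0,8.2],[0.4,0,8.2],[0.4,0,8.2],[0.4,0,8.2]])

```text
time: 8.02
tool_pos: [0.5351, -0.2882, 0.1973]
tool_rot: [-3.136, 0.001, 1.483]
contact_force: [1.5, -0.6, 0.8]
opening: 0.0622
grip_force: 0.0
```

```bash
python3 - <<'E'
from cell import *
from h import *
s=observe(); brief(s);print(to(s,(.514,-.35,.15),85))
E
```

```text
8.02 p [ 0.5351 -0.2882  0.1973] rpy [-1.7967e+02  6.0000e-02  8.4960e+01] F [ 1.5 -0.6  0.8] T [-0.07 -0.17 -0.02] op 0.0622 g 0.0
([-0.0634, -0.0154, 0.0474], [-0.33, 0.06, -0.04])
```

>>> arm_command(fingers=[-0.1,-0.1,-0.1,-0.1,-0.1], travel=[[-0.06,-0.0154,0.047],[-0.06,-0.0154,0.047],[-0.06,-0.0154,0.047],[-0.06,-0.0154,0.047],[-0.06,-0.0154,0.047]], dr=[[-0.3,0,0],[-0.3,0,0],[-0.3,0,0],[-0.3,0,0],[-0.3,0,0]])

```text
time: 8.43
tool_pos: [0.5154, -0.3445, 0.1505]
tool_rot: [-3.141, 0.001, 1.483]
contact_force: [0.0, 0.3, 0.1]
opening: 0.0506
grip_force: 0.0
```

```bash
python3 - <<'E'
from cell import *
from h import *
import pickle
s=observe(); c=read_camera("wrist"); brief(s); pickle.dump((c,s),open("w7.pkl","wb"))
cv2.imwrite("pics/w7.png",c["color"])
E
```

```text
8.43 p [ 0.5154 -0.3445  0.1505] rpy [-1.7996e+02  3.0000e-02  8.4940e+01] F [0.  0.3 0.1] T [-0.02 -0.11  0.03] op 0.0506 g 0.0
```

View pics/w7.png

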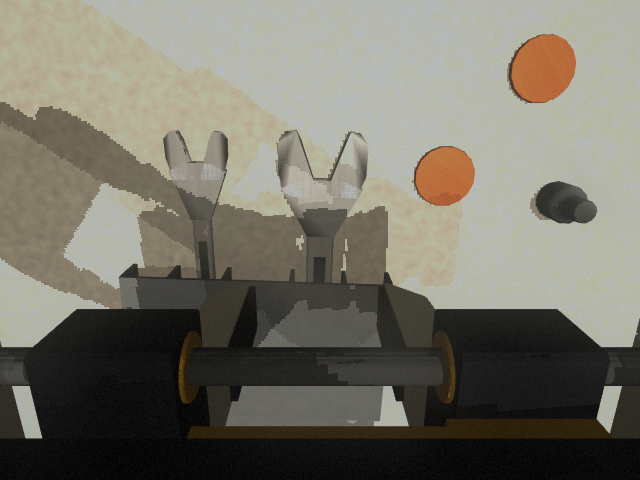

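The big spanner's head is centred at about (322,155). Its handle covers columns 306-333 from row 236 to the rack face at row 283.

```bash
python3 - <<'E'
import pickle; from h import *
from cell import *
c,s=pickle.load(open("w7.pkl","rb")); W=world(c)
tip=ray(c,322,132,.012); wide=ray(c,322.5,155,.012); h0=ray(c,319.5,238,.01); h1=ray(c,319.5,280,.01); rk=ray(c,320,284,.027)
for n,p in zip("tip wide h0 h1 rack".split(),(tip,wide,h0,h1,rk)): print(n,p.round(4))
d=tip-h1; print("ang",np.degrees(np.arctan2(d[1],d[0])), np.linalg.norm(tip-h0),np.linalg.norm(tip-h1))
print("z of handle,head",np.nanmedian(W[245:275,310:316,2]),np.nanmedian(W[195:215,310:330,2]))
print("w",ray(c,306,240,.01)-ray(c,333,240,.01),ray(c,277,155,.012)-ray(c,368,155,.012))
u=d/np.linalg.norm(d); g=tip-u*.0865; print("grip",g, to(observe(),(g[0],g[1],.06),np.degrees(np.arctan2(d[1],d[0]))), to(observe(),(g[0],g[1],.002),np.degrees(np.arctan2(d[1],d[0]))))
E
```

```text
tip [ 0.5241 -0.2838  0.012 ]
wide [ 0.5232 -0.2995  0.012 ]
h0 [ 0.5158 -0.3609  0.01  ]
h1 [ 0.5128 -0.3949  0.01  ]
rack [ 0.5135 -0.3906  0.027 ]
ang 84.19591326699728 0.07753551562352391 0.11171195111927693
z of handle,head 0.01017372257992818 0.012656071822922723
w [-0.02017273  0.00178549  0.        ] [-0.06345422  0.00561122  0.        ]
grip [ 0.51538936 -0.36984736  0.01045137] ([-0.0256, 0.0018, 0.091], [0.0, 0.07, 0.81]) ([-0.0255, 0.0018, 0.149], [0.0, 0.07, 0.81])
```

>>> arm_command(fingers=[-0.1,-0.1,-0.1,-0.1,-0.1,-0.1,-0.1], travel=[[-0.0285,0.0018,0.03],[-0.0285,0.0018,0.07],[-0.0285,0.0018,0.105],[-0.0285,0.0018,0.13],[-0.0285,0.0018,0.145],[-0.0285,0.0018,0.148],[-0.0285,0.0018,0.148]], dr=[[0,0,0.8],[0,0,0.8],[0,0,0.8],[0,0,0.8],[0,0,0.8],[0,0,0.8],[0,0,0.8]])

```text
time: 9.07
tool_pos: [0.515, -0.3722, 0.0022]
tool_rot: [-3.14, 0.001, 1.471]
contact_force: [-0.0, -0.1, -0.4]
opening: 0.0508
grip_force: 0.0
```

>>> arm_command(fingers=[1,1,1,1,1,1], travel=[[0,0,0],[0,0,0],[0,0,0],[0,0,0],[0,0,0],[0,0,0]], dr=[[0,0,0],[0,0,0],[0,0,0],[0,0,0],[0,0,0],[0,0,0]], squeeze=60)

```text
time: 9.57
tool_pos: [0.5144, -0.3736, 0.0026]
tool_rot: [-3.141, 0.001, 1.468]
contact_force: [1.1, 0.5, 3.2]
opening: 0.0191
grip_force: 60.0
```

>>> arm_command(fingers=[1,1,1,1,1,1,1,1], travel=[[0,0,-0.004],[0.015,0,-0.004],[0.04,0,-0.004],[0.07,0,-0.004],[0.1,0,-0.006],[0.125,0,-0.01],[0.135,0,-0.04],[0.135,0,-0.06]], dr=[[0,0,0],[0,0,0],[0,0,0],[0,0,0],[0,0,0],[0,0,0],[0,0,0],[0,0,0]])

```text
time: 10.23
tool_pos: [0.527, -0.2347, 0.062]
tool_rot: [-3.136, -0.002, 1.472]
contact_force: [1.1, -1.4, -3.9]
opening: 0.0191
grip_force: 60.0
```

```bash
python3 - <<'E'
from cell import *
from h import *
import pickle
s=observe(); c=read_camera("wrist"); brief(s); brief(observe()); W=world(c)
R0=Ro.from_euler("xyz",s["tool_rot"]); L=R0.inv().apply((W-s["tool_pos"]).reshape(-1,3)).reshape(W.shape)
m=(L[...,2]>-.03)&(L[...,2]<.02)&(L[...,0]>.012)&(L[...,0]<.11)&(abs(L[...,1])<.045)
P=L[m]; print(m.sum(), "x",P[:,0].min(),np.percentile(P[:,0],99.5),"y",np.percentile(P[:,1],[.5,99.5]))
h=P[P[:,0]<.025]; print("z fit",np.polyfit(P[:,0],P[:,2],1))
for a,b in((.02,.03),(.03,.045),(.045,.06),(.06,.075),(.075,.09)):
    q=P[(P[:,0]>a)&(P[:,0]<b)]; print(a,b,len(q),np.percentile(q[:,1],[1,99]).round(4),np.median(q[:,2]).round(4)) if len(q) else 0
C=np.array([.6425,.0285]); 
for ang in(100,): 
    u=np.array([np.cos(np.radians(ang)),np.sin(np.radians(ang))]); print([to(s,np.r_[C-u*(.0755+k),z],ang) for k,z in((.09,.09),(.07,.03))])
E
```

```text
10.23 p [ 0.527  -0.2347  0.062 ] rpy [-1.797e+02 -1.100e-01  8.434e+01] F [ 1.1 -1.4 -3.9] T [-0.13 -0.2  -0.  ] op 0.0191 g 60.0
10.28 p [ 0.5295 -0.2375  0.0665] rpy [1.7985e+02 1.4000e-01 8.4310e+01] F [ 2.  -0.7 -1. ] T [-0.16 -0.23 -0.05] op 0.0193 g 60.0
24156 x 0.012009799492480454 0.08940112456916488 y [-0.03057603  0.03086979]
z fit [-0.00284532 -0.00971825]
0.02 0.03 2016 [-0.0166  0.0163] -0.0098
0.03 0.045 4695 [-0.0237  0.0237] -0.0099
0.045 0.06 6492 [-0.0286  0.0288] -0.01
0.06 0.075 5660 [-0.0307  0.031 ] -0.0102
0.075 0.09 4289 [-0.0306  0.0311] -0.0103
[([0.114, 0.1335, -0.0285], [-0.28, -0.15, -15.66]), ([0.1332, 0.1284, 0.0316], [-0.28, -0.15, -15.66])]
```

```bash
python3 - <<'E'
from cell import *
from h import *
s=observe(); C=np.array([.6425,.0285]); u=np.array([np.cos(np.radians(100)),np.sin(np.radians(100))])
print(to(s,np.r_[C-u*.19,.17],0,down(100)*Ro.from_euler("y",36,degrees=True)), C-u*.19)
E
```

```text
([0.0927, 0.1377, -0.1034], [5.05, 35.93, -15.13]) [ 0.67549315 -0.15861347]
```

>>> arm_command(fingers=[1,1,1,1,1,1,1,1], travel=[[0.013,0.02,-0.04],[0.026,0.04,-0.075],[0.04,0.06,-0.1],[0.055,0.08,-0.103],[0.07,0.1,-0.103],[0.08,0.12,-0.103],[0.09,0.137,-0.103],[0.0925,0.1377,-0.103]], dr=[[0.7,5,-2.2],[1.4,10,-4.3],[2.1,15,-6.5],[2.8,20,-8.6],[3.5,25,-10.7],[4.2,30,-12.9],[5,36,-15.1],[5,36,-15.1]])

```text
time: 10.95
tool_pos: [0.675, -0.1612, 0.1549]
tool_rot: [-3.128, -0.643, 1.733]
contact_force: [-0.3, -0.3, -7.7]
opening: 0.019
grip_force: 60.0
```

>>> arm_command(fingers=[1,1], travel=[[0,0,0],[0,0,0]], dr=[[0,0,0],[0,0,0]])

```text
time: 11.12
tool_pos: [0.6739, -0.1608, 0.1635]
tool_rot: [-3.136, -0.632, 1.738]
contact_force: [-0.4, -0.3, -2.4]
opening: 0.0188
grip_force: 60.0
```

```bash
python3 - <<'E'
from cell import *
from h import *
import pickle
s=observe(); c=read_camera("wrist"); s2=observe(); brief(s); brief(s2); pickle.dump((c,s),open("w8.pkl","wb"))
X=np.array([.6425,.0285,.04]); p=c["R"]@X+c["t"]; u,v=int(p[0]/p[2]*c["fx"]+c["cx"]),int(p[1]/p[2]*c["fy"]+c["cy"]); print(u,v)
x0,y0=max(u-100,0),max(v-75,0); print(x0,y0)
cv2.imwrite("pics/w8.png",cv2.resize(c["color"][y0:y0+150,x0:x0+200],None,fx=4,fy=4,interpolation=cv2.INTER_CUBIC))
E
```

```text
11.12 p [ 0.6739 -0.1608  0.1635] rpy [-179.67  -36.2    99.57] F [-0.4 -0.3 -2.4] T [-0.7  -0.27  0.02] op 0.0188 g 60.0
11.17 p [ 0.674  -0.1608  0.1654] rpy [-179.82  -36.11   99.67] F [ 0.7 -0.1 -1.3] T [-0.67 -0.23  0.03] op 0.0187 g 60.0
319 101
219 26
```

View pics/w8.png

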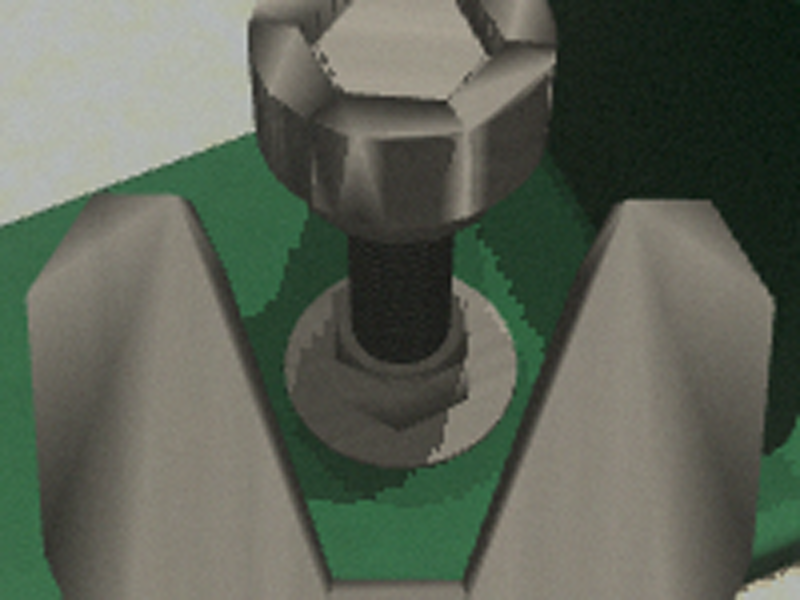

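The nut shows below the head, with its near corner at about (399,400-430) in the crop and its outer corners at x=337 and x=468. The round boss is centred at (402,368). The spanner's jaws are level and symmetric in front.

```bash
python3 - <<'E'
import pickle; from h import *
from cell import *
c,s=pickle.load(open("w8.pkl","rb")); cam=-c["R"].T@c["t"]
G=lambda u,v,h: ray(c,u/4+219,v/4+26,h)[:2]
print("boss ctr",G(402,368,.016),G(402,368,.018),"widths",np.linalg.norm(G(286,368,.016)-G(518,368,.016)))
for C in(np.array([.6425,.0285]),G(402,370,.016)):
    d=cam[:2]-C; print("cam bearing",np.degrees(np.arctan2(d[1],d[0]))%360)
    for u,v,h in((400,430,.016),(398,398,.032),(337,365,.016),(468,400,.016)):
        q=G(u,v,h)-C; print(u,v,q.round(4),np.linalg.norm(q).round(4),np.degrees(np.arctan2(q[1],q[0]))%360)
s=observe(); brief(s)
for ang in(278,280):
    u=np.array([np.cos(np.radians(ang)),np.sin(np.radians(ang))]); 
    for C in (np.array([.6425,.0285]),): print(ang,[(to(s,np.r_[C+u*k,z],ang-180),(C+u*k).round(4)) for k,z in((.15,.10),(.13,.021))])
E
```

```text
boss ctr [0.64298181 0.02835475] [0.64320147 0.02702335] widths 0.05201577875844836
cam bearing 279.4865741936169
400 430 [ 0.0027 -0.0159] 0.0162 279.6750505054171
398 398 [ 0.0026 -0.0182] 0.0184 278.24981944621095
337 365 [-0.014  -0.0018] 0.0141 187.37650972552098
468 400 [ 0.0164 -0.0059] 0.0174 340.30735639917475
cam bearing 279.36768331447223
400 430 [ 0.0021 -0.0153] 0.0154 278.00344972361677
398 398 [ 0.0021 -0.0176] 0.0177 276.7312297780097
337 365 [-0.0146 -0.0012] 0.0146 184.53132598521523
468 400 [ 0.0158 -0.0052] 0.0166 341.78634863940175
11.17 p [ 0.674  -0.1608  0.1654] rpy [-179.82  -36.11   99.67] F [ 0.7 -0.1 -1.3] T [-0.67 -0.23  0.03] op 0.0187 g 60.0
278 [(([-0.0046, -0.0033, 0.0776], [-0.7, -36.11, 1.67]), array([ 0.6634, -0.12  ])), (([-0.035, -0.0025, 0.1532], [-0.7, -36.11, 1.67]), array([ 0.6606, -0.1002]))]
280 [(([-0.0046, 0.0019, 0.0775], [-0.07, -36.11, -0.26]), array([ 0.6685, -0.1192])), (([-0.035, 0.002, 0.1531], [-0.07, -36.11, -0.26]), array([ 0.6651, -0.0995]))]
```

>>> arm_command(fingers=[1,1,1,1,1,1,1,1], travel=[[-0.0046,-0.003,0.01],[-0.0046,-0.003,0.02],[-0.0046,-0.003,0.035],[-0.0046,-0.003,0.05],[-0.0046,-0.003,0.065],[-0.0046,-0.003,0.0776],[-0.0046,-0.003,0.0776],[-0.0046,-0.003,0.0776]], dr=[[-0.1,-6,0.3],[-0.2,-12,0.6],[-0.3,-18,0.9],[-0.5,-24,1.2],[-0.6,-30,1.5],[-0.7,-36.1,1.7],[-0.7,-36.1,1.7],[-0.7,-36.1,1.7]])

```text
time: 11.83
tool_pos: [0.6633, -0.1174, 0.1021]
tool_rot: [3.14, -0.002, 1.714]
contact_force: [-0.3, -0.1, -2.9]
opening: 0.0192
grip_force: 60.0
```

```bash
python3 - <<'E'
from cell import *
from h import *
s=observe(); c=read_camera("wrist"); brief(s); s=observe(); brief(s); W=world(c)
R0=Ro.from_euler("xyz",s["tool_rot"]); L=R0.inv().apply((W-s["tool_pos"]).reshape(-1,3)).reshape(W.shape)
m=(L[...,2]>-.03)&(L[...,2]<.02)&(L[...,0]>.012)&(L[...,0]<.11)&(abs(L[...,1])<.045)
P=L[m]; print(m.sum(),"xmax",np.percentile(P[:,0],99.5),"y",np.percentile(P[:,1],[.5,99.5]),"zfit",np.polyfit(P[:,0],P[:,2],1))
C=np.array([.643,.0284]); u=np.array([np.cos(np.radians(278)),np.sin(np.radians(278))])
for k,z in((.15,.021),(.0755,.021)): print(to(s,np.r_[C+u*k,z],98))
E
```

```text
11.83 p [ 0.6633 -0.1174  0.1021] rpy [ 1.799e+02 -9.000e-02  9.821e+01] F [-0.3 -0.1 -2.9] T [-0.02 -0.16  0.02] op 0.0192 g 60.0
11.88 p [ 0.664  -0.1193  0.1022] rpy [ 1.7984e+02 -8.0000e-02  9.8090e+01] F [ 0.7 -0.7 -2.7] T [-0.1  -0.19 -0.01] op 0.0193 g 60.0
26244 xmax 0.09145786032347453 y [-0.03118825  0.03020522] zfit [ 0.03842332 -0.01232879]
([-0.001, -0.0005, 0.0812], [0.16, -0.08, 0.09])
([0.0735, -0.0004, 0.0813], [0.16, -0.08, 0.09])
```

>>> arm_command(fingers=[1,1,1,1,1,1], travel=[[-0.001,-0.0005,0.03],[-0.001,-0.0005,0.06],[-0.001,-0.0005,0.075],[-0.001,-0.0005,0.081],[-0.001,-0.0005,0.081],[-0.001,-0.0005,0.081]], dr=[[0,0,0],[0,0,0],[0,0,0],[0,0,0],[0,0,0],[0,0,0]])

```text
time: 12.38
tool_pos: [0.6645, -0.1223, 0.0199]
tool_rot: [3.139, -0.001, 1.709]
contact_force: [0.0, -0.3, -4.1]
opening: 0.0191
grip_force: 60.0
```

>>> arm_command(fingers=[1,1,1,1,1,1], travel=[[0.01,0,0],[0.02,0,0],[0.03,0,0],[0.038,0,0],[0.044,0,0],[0.046,0,0]], dr=[[0,0,0],[0,0,0],[0,0,0],[0,0,0],[0,0,0],[0,0,0]])

```text
time: 12.88
tool_pos: [0.6571, -0.0735, 0.0186]
tool_rot: [-3.141, -0.002, 1.712]
contact_force: [0.7, 0.5, -2.3]
opening: 0.0191
grip_force: 60.0
```

```bash
python3 - <<'E'
from cell import *
from h import *
s=observe(); brief(s)
C=np.array([.643,.0284]); u=np.array([np.cos(np.radians(278)),np.sin(np.radians(278))])
print(to(s,np.r_[C+u*.0755,.021],98))
E
```

```text
12.88 p [ 0.6571 -0.0735  0.0186] rpy [-1.7998e+02 -1.3000e-01  9.8100e+01] F [ 0.7  0.5 -2.3] T [-0.07 -0.1  -0.01] op 0.0191 g 60.0
([0.0274, 0.0002, -0.0023], [-0.02, -0.13, 0.1])
```

>>> arm_command(fingers=[1,1,1,1,1,1], travel=[[0,0,-0.0015],[0.004,0,-0.0015],[0.008,0,-0.0015],[0.012,0,-0.0015],[0.015,0,-0.0015],[0.016,0,-0.0015]], dr=[[0,0,0],[0,0,0],[0,0,0],[0,0,0],[0,0,0],[0,0,0]])

```text
time: 13.38
tool_pos: [0.6548, -0.0589, 0.0198]
tool_rot: [-3.141, -0.002, 1.711]
contact_force: [0.7, 0.5, -3.5]
opening: 0.019
grip_force: 60.0
```

>>> arm_command(fingers=[1,1,1,1,1], travel=[[0.003,0,0],[0.006,0,0],[0.009,0,0],[0.011,0,0],[0.011,0,0]], dr=[[0,0,0],[0,0,0],[0,0,0],[0,0,0],[0,0,0]])

```text
time: 13.8
tool_pos: [0.6534, -0.0481, 0.0199]
tool_rot: [-3.141, -0.002, 1.711]
contact_force: [-0.2, 1.3, -3.0]
opening: 0.0191
grip_force: 60.0
```

```bash
python3 - <<'E'
from cell import *
from h import *
s=observe(); brief(s)
C=np.array([.643,.0284]); u=np.array([np.cos(np.radians(278)),np.sin(np.radians(278))])
print(to(s,np.r_[C+u*.0755,.02],98))
E
```

```text
13.8 p [ 0.6534 -0.0481  0.0199] rpy [-1.7997e+02 -1.3000e-01  9.8020e+01] F [-0.2  1.3 -3. ] T [-0.07 -0.11  0.03] op 0.0191 g 60.0
([0.0017, 0.0004, -0.0001], [-0.03, -0.13, 0.02])
```

>>> arm_command(fingers=[1,1,1,1], travel=[[0.001,0,0],[0.002,0,0],[0.002,0,0],[0.002,0,0]], dr=[[0,0,0],[0,0,0],[0,0,0],[0,0,0]])

```text
time: 14.13
tool_pos: [0.6531, -0.0466, 0.0199]
tool_rot: [-3.141, -0.002, 1.71]
contact_force: [0.6, 0.2, -4.0]
opening: 0.0188
grip_force: 60.0
```

```bash
python3 - <<'E'
from cell import *
from h import *
s=observe(); brief(s)
c=read_camera("wrist"); W=world(c); R0=Ro.from_euler("xyz",s["tool_rot"]); L=R0.inv().apply((W-s["tool_pos"]).reshape(-1,3)).reshape(W.shape)
m=(L[...,2]>-.03)&(L[...,2]<-.004)&(L[...,0]>.012)&(L[...,0]<.045)&(abs(L[...,1])<.035)
P=L[m];print(m.sum(),np.polyfit(P[:,0],P[:,2],1),np.percentile(P[:,1],[1,99]) if m.sum() else 0)
C=np.array([.643,.0284]); u=np.array([np.cos(np.radians(278)),np.sin(np.radians(278))])
print(to(s,np.r_[C+u*.160,.06],98))
E
```

```text
14.13 p [ 0.6531 -0.0466  0.0199] rpy [-1.7997e+02 -1.3000e-01  9.8000e+01] F [ 0.6  0.2 -4. ] T [ 0.01 -0.08  0.06] op 0.0188 g 60.0Traceback (most recent call last):
  File "<stdin>", line 6, in <module>
    raise TypeError("expected non-empty vector for x")
TypeError: expected non-empty vector for x
```

>>> arm_command(fingers=[1,1,0,0,0,0,0,0], travel=[[0,0,0.0015],[0,0,0.0015],[0,0,0.0015],[0,0,0.0015],[0,0,0.0015],[0,0,-0.02],[0,0,-0.05],[-0.03,0,-0.06]], dr=[[0,0,0],[0,0,0],[0,0,0],[0,0,0],[0,0,0],[0,0,0],[0,0,0],[0,0,0]])

```text
time: 14.85
tool_pos: [0.6589, -0.0723, 0.084]
tool_rot: [3.137, -0.002, 1.715]
contact_force: [1.6, -0.9, 0.5]
opening: 0.0458
grip_force: 0.0
```

```bash
cat > q.py <<'E'
from cell import *
from h import *
s=observe(); brief(s)
c=read_camera("wrist"); s=observe(); brief(s); W=world(c); C=np.array([.643,.0284])
D=W[...,:2]-C; r=np.linalg.norm(D,axis=-1); a=np.degrees(np.arctan2(D[...,1],D[...,0]))%360
m=(W[...,2]>.021)&(W[...,2]<.033)&(r>.06)&(r<.2)&(a>195)&(a<300)
P=W[m]; print(m.sum()); 
if m.sum()>100:
    print("z",np.percentile(P[:,2],[5,50,95]),"r",np.percentile(r[m],[1,99]))
    d=np.linalg.svd(P[:,:2]-P[:,:2].mean(0),full_matrices=False)[2][0]; d=-d if d[1]>0 else d
    n=np.array([-d[1],d[0]]); print("handle dir",np.degrees(np.arctan2(d[1],d[0]))%360,"axis offset from bolt",(P[:,:2].mean(0)-C)@n,"zslope",np.polyfit(r[m],P[:,2],1))
E
python3 q.py
```

```text
14.85 p [ 0.6589 -0.0723  0.084 ] rpy [ 1.7975e+02 -1.4000e-01  9.8260e+01] F [ 1.6 -0.9  0.5] T [ 0.05 -0.13 -0.01] op 0.0458 g 0.0
14.9 p [ 0.6608 -0.0812  0.0854] rpy [179.53   0.2   98.02] F [ 1.6 -5.5  1.6] T [-0.19 -0.13 -0.02] op 0.0457 g 0.0
6258
z [0.02176984 0.02402685 0.02604477] r [0.06072278 0.15943654]
handle dir 285.6209611034898 axis offset from bolt -0.019391735245800977 zslope [-0.04076895  0.0282945 ]
```

>>> arm_command(fingers=[0,0,0,0], travel=[[-0.03,0,0],[-0.06,0,0],[-0.085,0,0],[-0.085,0,0]], dr=[[0,0,0],[0,0,0],[0,0,0],[0,0,0]])

```text
time: 15.23
tool_pos: [0.6696, -0.1662, 0.0798]
tool_rot: [3.141, 0.001, 1.706]
contact_force: [-0.1, 0.1, 0.6]
opening: 0.0461
grip_force: 0.0
```

```bash
cat >> q.py <<'E'
    t=(P[:,:2]-C)@d
    for lo in np.arange(.05,.19,.02):
        q=P[(t>lo)&(t<lo+.02)]
        if len(q)>30: y=(q[:,:2]-C)@n; print(lo.round(2),len(q),np.percentile(y,[2,98]).round(4),np.median(q[:,2]).round(4))
cv2.imwrite("pics/q%.0f.png"%(s["time"]*100),c["color"])
E
python3 q.py
```

```text
15.23 p [ 0.6696 -0.1662  0.0798] rpy [1.7994e+02 3.0000e-02 9.7750e+01] F [-0.1  0.1  0.6] T [-0.03 -0.12 -0.02] op 0.0461 g 0.0
15.28 p [ 0.6693 -0.1636  0.0795] rpy [ 1.7999e+02 -8.0000e-02  9.7790e+01] F [ 0.7 -0.3  0.2] T [ 0.01 -0.09 -0.01] op 0.0463 g 0.0
9363
z [0.02136135 0.02364631 0.02564666] r [0.07186447 0.18090808]
handle dir 287.84180009880237 axis offset from bolt -0.025220879305839168 zslope [-0.03732284  0.0279378 ]
0.05 75 [-0.0226 -0.0122] 0.025
0.07 2831 [-0.0761 -0.0051] 0.0248
0.09 1880 [-0.0284 -0.008 ] 0.0241
0.11 1701 [-0.0318 -0.0116] 0.0233
0.13 1478 [-0.0352 -0.0154] 0.0225
0.15 1073 [-0.0383 -0.0192] 0.0218
0.17 325 [-0.04   -0.0229] 0.0214
```

>>> arm_command(fingers=[0,0,0,0,0,0], travel=[[0.025,0,0.01],[0.037,0,0.035],[0.037,0,0.06],[0.037,0,0.072],[0.037,0,0.0735],[0.037,0,0.0735]], dr=[[0,0,0],[0,0,0],[0,0,0],[0,0,0],[0,0,0],[0,0,0]])

```text
time: 15.78
tool_pos: [0.6639, -0.1235, 0.0059]
tool_rot: [-3.14, -0.003, 1.711]
contact_force: [-1.1, 0.8, 0.7]
opening: 0.0458
grip_force: 0.0
```

>>> arm_command(fingers=[1,1,1,1,1,1], travel=[[0,0,0],[0,0,0],[0,0,0],[0,0,0],[0,0,0],[0,0,0]], dr=[[0,0,0],[0,0,0],[0,0,0],[0,0,0],[0,0,0],[0,0,0]], squeeze=40)

```text
time: 16.28
tool_pos: [0.6644, -0.1241, 0.0068]
tool_rot: [3.141, -0.002, 1.71]
contact_force: [-0.1, -0.2, 1.4]
opening: 0.0194
grip_force: 40.0
```

```bash
cat > arc.py <<'E'
import sys; from cell import *
from h import *
s=observe(); brief(s); C=np.array([.643,.0284]); D=s["tool_pos"][:2]-C; r=np.linalg.norm(D); a=np.degrees(np.arctan2(D[1],D[0]))%360
print("r",r.round(4),"bearing",a.round(2),"yaw+180",(np.degrees(s["tool_rot"][2])+180)%360)
R=float(sys.argv[3]) if len(sys.argv)>3 else r; Z=float(sys.argv[4]) if len(sys.argv)>4 else s["tool_pos"][2]
T=[];Q=[]
for b in np.linspace(a,float(sys.argv[1]),int(sys.argv[2])+1)[1:]:
    t,q=to(s,np.r_[C+R*np.array([np.cos(np.radians(b)),np.sin(np.radians(b))]),Z],b-180); T.append(np.round(t,3).tolist());Q.append(np.round(q,1).tolist())
print(T);print(Q)
E
python3 arc.py 244 7
```

```text
16.28 p [ 0.6644 -0.1241  0.0068] rpy [ 1.7997e+02 -9.0000e-02  9.7990e+01] F [-0.1 -0.2  1.4] T [-0.13 -0.06 -0.  ] op 0.0194 g 40.0
r 0.154 bearing 277.97 yaw+180 277.989990680477
[[0.001, -0.013, -0.0], [0.002, -0.026, -0.0], [0.005, -0.039, -0.0], [0.009, -0.051, -0.0], [0.014, -0.063, -0.0], [0.02, -0.075, -0.0], [0.026, -0.086, -0.0]]
[[0.0, -0.1, 4.9], [0.0, -0.1, 9.7], [0.0, -0.1, 14.6], [0.0, -0.1, 19.4], [0.0, -0.1, 24.3], [0.0, -0.1, 29.1], [0.0, -0.1, 34.0]]
```

>>> arm_command(fingers=[1,1,1,1,1,1], travel=[[0,-0.0065,0],[0.001,-0.013,0],[0.0015,-0.0195,0],[0.002,-0.026,0],[0.0035,-0.0325,0],[0.005,-0.039,0]], dr=[[0,0,2.4],[0,0,4.9],[0,0,7.3],[0,0,9.7],[0,0,12.2],[0,0,14.6]])

```text
time: 16.78
tool_pos: [0.6263, -0.1251, 0.0077]
tool_rot: [3.138, -0.001, 1.454]
contact_force: [3.1, -1.6, 4.7]
opening: 0.0194
grip_force: 40.1
```

```bash
python3 arc.py 240 7 .154 .0065; python3 - <<'E'
from cell import *
from h import *
c=read_camera("scene"); cv2.imwrite("pics/sc2.png",c["color"]); W=world(c); C=np.array([.643,.0284])
D=W[...,:2]-C; r=np.linalg.norm(D,axis=-1); a=np.degrees(np.arctan2(D[...,1],D[...,0]))
m=(r>.06)&(r<.19)&(a>70)&(a<110)&(W[...,2]>.075)&(W[...,2]<.12)
P=W[m]-np.r_[C,0]; print(m.sum(),"ring handle bearing",np.median(a[m]),[np.median(a[m&(r>k)&(r<k+.04)]).round(1) for k in(.07,.11,.15)],np.polyfit(r[m],W[m][:,2],1),r[m].max())
E
```

```text
16.78 p [ 0.6263 -0.1251  0.0077] rpy [ 1.7978e+02 -4.0000e-02  8.3300e+01] F [ 3.1 -1.6  4.7] T [-0.15 -0.64  0.21] op 0.0194 g 40.1
r 0.1544 bearing 263.79 yaw+180 263.2980195672136
[[0.001, -0.009, 0.001], [0.001, -0.018, 0.001], [0.003, -0.027, 0.001], [0.004, -0.036, 0.001], [0.007, -0.045, 0.001], [0.01, -0.054, 0.001], [0.013, -0.062, 0.001]]
[[0.2, -0.0, 2.9], [0.2, -0.1, 6.3], [0.2, -0.1, 9.7], [0.2, -0.1, 13.1], [0.2, -0.1, 16.5], [0.2, -0.1, 19.9], [0.2, -0.1, 23.3]]
239 ring handle bearing 84.46569761608217 [np.float64(83.9), np.float64(84.1), np.float64(85.1)] [-0.15291117  0.10454652] 0.18942152917895658
```

>>> arm_command(fingers=[1,1,1,1,1,1,1,1], travel=[[0.001,-0.009,0],[0.001,-0.018,0],[0.003,-0.027,0],[0.004,-0.036,0],[0.007,-0.045,0],[0.01,-0.054,0],[0.013,-0.062,0],[0.013,-0.062,0]], dr=[[0.1,0,2.9],[0.1,0,6.3],[0.1,0,9.7],[0.1,0,13.1],[0.1,0,16.5],[0.1,0,19.9],[0.1,0,23.3],[0.1,0,23.3]])

```text
time: 17.5
tool_pos: [0.5661, -0.1055, 0.0086]
tool_rot: [3.139, -0.001, 1.047]
contact_force: [-0.1, -3.3, 11.4]
opening: 0.0197
grip_force: 40.0
```

```bash
python3 arc.py 222 6 .154 .007
```

```text
17.5 p [ 0.5661 -0.1055  0.0086] rpy [ 1.7984e+02 -6.0000e-02  5.9990e+01] F [-0.1 -3.3 11.4] T [-0.65  0.07  0.08] op 0.0197 g 40.0
r 0.1544 bearing 240.13 yaw+180 239.98708527386003
[[0.001, -0.008, 0.002], [0.001, -0.016, 0.002], [0.002, -0.024, 0.002], [0.004, -0.032, 0.002], [0.006, -0.04, 0.002], [0.008, -0.048, 0.002]]
[[0.2, -0.1, 2.9], [0.2, -0.1, 5.9], [0.2, -0.1, 8.9], [0.2, -0.1, 11.9], [0.2, -0.1, 15.0], [0.2, -0.1, 18.0]]
```

>>> arm_command(fingers=[1,1,1,1,1,1], travel=[[0.001,-0.008,-0.002],[0.001,-0.016,-0.0025],[0.002,-0.024,-0.0025],[0.004,-0.032,-0.0025],[0.005,-0.036,-0.0025],[0.005,-0.036,-0.0025]], dr=[[0,0,2.9],[0,0,5.9],[0,0,8.9],[0,0,11.9],[0,0,13.5],[0,0,13.5]])

```text
time: 18.0
tool_pos: [0.5355, -0.0823, 0.009]
tool_rot: [-3.138, 0.0, 0.813]
contact_force: [-0.3, -5.2, -1.3]
opening: 0.0194
grip_force: 40.1
```

```bash
python3 arc.py 206 8 .154
```

```text
18.0 p [ 0.5355 -0.0823  0.009 ] rpy [-1.7981e+02  3.0000e-02  4.6560e+01] F [-0.3 -5.2 -1.3] T [-1.02  0.13 -0.31] op 0.0194 g 40.1
r 0.1543 bearing 225.83 yaw+180 226.56047956242895
[[0.001, -0.007, 0.0], [0.001, -0.013, 0.0], [0.002, -0.02, 0.0], [0.003, -0.026, 0.0], [0.004, -0.033, 0.0], [0.006, -0.04, 0.0], [0.008, -0.046, 0.0], [0.01, -0.052, 0.0]]
[[-0.2, 0.0, 3.2], [-0.2, 0.0, 5.7], [-0.2, 0.0, 8.2], [-0.2, 0.0, 10.6], [-0.2, 0.0, 13.1], [-0.2, 0.0, 15.6], [-0.2, 0.1, 18.1], [-0.2, 0.1, 20.6]]
```

>>> arm_command(fingers=[1,1,1,1], travel=[[0.001,-0.007,0],[0.001,-0.013,0],[0.002,-0.02,0],[0.003,-0.026,0]], dr=[[0,0,2.6],[0,0,5.1],[0,0,7.6],[0,0,10]])

```text
time: 18.33
tool_pos: [0.5184, -0.0626, 0.0088]
tool_rot: [-3.138, 0.002, 0.638]
contact_force: [-1.9, -5.5, -1.1]
opening: 0.0191
grip_force: 40.0
```

```bash
python3 arc.py 204 5 .154
```

```text
18.33 p [ 0.5184 -0.0626  0.0088] rpy [-1.7978e+02  1.1000e-01  3.6540e+01] F [-1.9 -5.5 -1.1] T [-1.02  0.29 -0.17] op 0.0191 g 40.0
r 0.1543 bearing 216.15 yaw+180 216.54007725315563
[[0.0, -0.006, 0.0], [0.001, -0.013, 0.0], [0.002, -0.02, 0.0], [0.003, -0.026, 0.0], [0.004, -0.032, 0.0]]
[[-0.2, 0.1, 2.8], [-0.2, 0.1, 5.2], [-0.2, 0.1, 7.7], [-0.2, 0.1, 10.1], [-0.2, 0.1, 12.5]]
```

>>> arm_command(fingers=[1,1,1,1], travel=[[0,-0.004,0],[0.001,-0.009,0],[0.0015,-0.013,0],[0.0015,-0.013,0]], dr=[[0,0,1.7],[0,0,3.4],[0,0,4.9],[0,0,4.9]])

```text
time: 18.67
tool_pos: [0.5107, -0.0509, 0.0085]
tool_rot: [-3.136, 0.004, 0.553]
contact_force: [-4.1, -6.7, -1.8]
opening: 0.0191
grip_force: 40.1
```

```bash
python3 arc.py 204 5 .154
```

```text
18.67 p [ 0.5107 -0.0509  0.0085] rpy [-179.69    0.24   31.71] F [-4.1 -6.7 -1.8] T [-1.33  0.75 -0.3 ] op 0.0191 g 40.1
r 0.1542 bearing 210.95 yaw+180 211.71138364673686
[[0.0, -0.004, 0.0], [0.0, -0.008, 0.0], [0.001, -0.011, 0.0], [0.001, -0.015, 0.0], [0.002, -0.019, 0.0]]
[[-0.3, 0.2, 2.2], [-0.3, 0.2, 3.5], [-0.3, 0.2, 4.9], [-0.3, 0.3, 6.3], [-0.3, 0.3, 7.7]]
```

>>> arm_command(fingers=[1,1,1,1], travel=[[-0.001,-0.004,0],[-0.001,-0.008,0],[-0.0005,-0.013,0],[0,-0.016,0]], dr=[[0,0,1.5],[0,0,3],[0,0,4.5],[0,0,6]])

```text
time: 19.0
tool_pos: [0.5035, -0.0374, 0.0089]
tool_rot: [-3.138, 0.003, 0.448]
contact_force: [-1.7, -4.7, -1.8]
opening: 0.019
grip_force: 40.0
```

```bash
python3 arc.py 198 5 .154
```

```text
19.0 p [ 0.5035 -0.0374  0.0089] rpy [-1.7978e+02  1.6000e-01  2.5690e+01] F [-1.7 -4.7 -1.8] T [-0.86  0.47 -0.14] op 0.019 g 40.0
r 0.1543 bearing 205.26 yaw+180 205.68723831717767
[[0.0, -0.004, 0.0], [0.001, -0.008, 0.0], [0.001, -0.012, 0.0], [0.001, -0.016, 0.0], [0.002, -0.019, 0.0]]
[[-0.2, 0.2, 1.9], [-0.2, 0.2, 3.3], [-0.2, 0.2, 4.8], [-0.2, 0.2, 6.2], [-0.2, 0.2, 7.7]]
```

>>> arm_command(fingers=[1,1,1,1,1], travel=[[0,-0.004,0],[0.001,-0.008,0],[0.001,-0.012,0],[0.001,-0.016,0],[0.001,-0.016,0]], dr=[[0,0,1.5],[0,0,3],[0,0,4.5],[0,0,6],[0,0,6]])

```text
time: 19.42
tool_pos: [0.4975, -0.0224, 0.009]
tool_rot: [-3.138, 0.003, 0.344]
contact_force: [-1.8, -4.8, -1.7]
opening: 0.0193
grip_force: 40.0
```

```bash
python3 arc.py 190 6 .154; python3 - <<'E'
from cell import *
from h import *
c=read_camera("scene"); W=world(c); C=np.array([.643,.0284])
D=W[...,:2]-C; r=np.linalg.norm(D,axis=-1); a=np.degrees(np.arctan2(D[...,1],D[...,0]))
m=(r>.06)&(r<.19)&(a>40)&(a<110)&(W[...,2]>.07)&(W[...,2]<.12)&(W[...,0]<.69)
print(m.sum(),"ring handle",[np.median(a[m&(r>k)&(r<k+.04)]).round(1) for k in(.07,.11,.15)],r[m].max())
E
```

```text
19.42 p [ 0.4975 -0.0224  0.009 ] rpy [-1.7981e+02  1.6000e-01  1.9730e+01] F [-1.8 -4.8 -1.7] T [-0.99  0.41 -0.2 ] op 0.0193 g 40.0
r 0.1541 bearing 199.25 yaw+180 199.72795543273756
[[0.0, -0.004, 0.0], [0.0, -0.008, 0.0], [0.001, -0.012, 0.0], [0.001, -0.016, 0.0], [0.002, -0.021, 0.0], [0.002, -0.025, 0.0]]
[[-0.2, 0.2, 2.0], [-0.2, 0.2, 3.6], [-0.2, 0.2, 5.1], [-0.2, 0.2, 6.6], [-0.2, 0.2, 8.2], [-0.2, 0.2, 9.7]]
271 ring handle [np.float64(80.6), np.float64(82.7), np.float64(83.9)] 0.1893250249415729
```

>>> arm_command(fingers=[1,1,1,1,1], travel=[[0,-0.004,0],[0,-0.008,0],[0.001,-0.012,0],[0.001,-0.014,0],[0.001,-0.014,0]], dr=[[0,0,1.5],[0,0,3],[0,0,4.5],[0,0,5.3],[0,0,5.3]])

```text
time: 19.88
tool_pos: [0.4942, -0.0094, 0.0091]
tool_rot: [-3.139, 0.003, 0.253]
contact_force: [-1.0, -7.2, -2.0]
opening: 0.0195
grip_force: 40.0
```

```bash
python3 arc.py 186 6 .154
```

```text
19.88 p [ 0.4942 -0.0094  0.0091] rpy [-1.7987e+02  1.5000e-01  1.4490e+01] F [-1.  -7.2 -2. ] T [-1.26  0.3  -0.06] op 0.0195 g 40.0
r 0.1535 bearing 194.24 yaw+180 194.4869969040936
[[-0.0, -0.004, 0.0], [-0.0, -0.007, 0.0], [-0.0, -0.011, 0.0], [0.0, -0.015, 0.0], [0.001, -0.018, 0.0], [0.001, -0.022, 0.0]]
[[-0.1, 0.2, 1.6], [-0.1, 0.2, 3.0], [-0.1, 0.2, 4.4], [-0.1, 0.2, 5.7], [-0.1, 0.2, 7.1], [-0.1, 0.2, 8.5]]
```

>>> arm_command(fingers=[1,1,1,1], travel=[[0,-0.003,0],[0,-0.006,0],[0,-0.009,0],[0,-0.009,0]], dr=[[0,0,1.1],[0,0,2.2],[0,0,3.3],[0,0,3.3]])

```text
time: 20.22
tool_pos: [0.4927, -0.0009, 0.0094]
tool_rot: [-3.14, 0.001, 0.195]
contact_force: [-0.3, -8.8, -1.2]
opening: 0.0195
grip_force: 40.0
```

```bash
python3 arc.py 184 6 .154; python3 - <<'E'
from cell import *
from h import *
c=read_camera("scene"); cv2.imwrite("pics/sc3.png",c["color"]); W=world(c); C=np.array([.643,.0284])
D=W[...,:2]-C; r=np.linalg.norm(D,axis=-1); a=np.degrees(np.arctan2(D[...,1],D[...,0]))
m=(r>.06)&(r<.19)&(a>40)&(a<110)&(W[...,2]>.07)&(W[...,2]<.12)&(W[...,0]<.69)
print(m.sum(),"ring handle",[np.median(a[m&(r>k)&(r<k+.04)]).round(1) for k in(.07,.11,.15)],np.polyfit(r[m],W[m][:,2],1))
E
```

```text
20.22 p [ 0.4927 -0.0009  0.0094] rpy [-1.7991e+02  7.0000e-02  1.1170e+01] F [-0.3 -8.8 -1.2] T [-1.29 -0.05 -0.07] op 0.0195 g 40.0
r 0.1531 bearing 191.02 yaw+180 191.1738293698454
[[-0.001, -0.003, 0.0], [-0.001, -0.006, 0.0], [-0.001, -0.009, 0.0], [-0.0, -0.013, 0.0], [-0.0, -0.016, 0.0], [0.0, -0.019, 0.0]]
[[-0.1, 0.1, 1.3], [-0.1, 0.1, 2.5], [-0.1, 0.1, 3.7], [-0.1, 0.1, 4.8], [-0.1, 0.1, 6.0], [-0.1, 0.1, 7.2]]
276 ring handle [np.float64(80.0), np.float64(82.3), np.float64(83.6)] [-0.18899331  0.10973791]
```

```bash
python3 - <<'E'
from cell import *
from h import *
s=observe(); c=read_camera("wrist"); W=world(c)
R0=Ro.from_euler("xyz",s["tool_rot"]); L=R0.inv().apply((W-s["tool_pos"]).reshape(-1,3)).reshape(W.shape)
m=(W[...,2]>.0185)&(W[...,2]<.034)&(L[...,0]>.012)&(abs(L[...,1])<.04)
P=L[m]; Z=W[m][:,2]
for a in np.arange(.01,.14,.01):
    k=(P[:,0]>a)&(P[:,0]<a+.01)
    if k.sum()>20: print(a.round(3),k.sum(),np.percentile(P[k,1],[3,50,97]).round(4),np.median(Z[k]).round(4))
# top camera: ring spanner + bolt, big spanner handle
c=read_camera("top"); W=world(c); C=np.array([.643,.0284]); D=W[...,:2]-C; r=np.linalg.norm(D,axis=-1); a=np.degrees(np.arctan2(D[...,1],D[...,0]))%360
for lo in(.0,.015,.03,.06,.09,.12,.15,.175):
    k=(r>=lo)&(r<lo+.03)&(a>70)&(a<110)&(W[...,2]>.06)&(W[...,2]<.125)
    if k.sum(): print("ring r",lo,k.sum(),"bearing",np.median(a[k]).round(1),"z",np.percentile(W[k][:,2],[10,50,90]).round(4))
print("r max",r[(a>70)&(a<100)&(W[...,2]>.05)&(W[...,2]<.12)&(r<.25)].max())
E
```

```text
0.01 1024 [-0.0092  0.0001  0.0094] 0.0247
0.02 1353 [-0.0094 -0.0003  0.0093] 0.025
0.03 1577 [-0.0161 -0.0006  0.0094] 0.0252
0.04 2413 [-0.0231 -0.0055  0.009 ] 0.0252
0.05 2400 [-0.0217 -0.0043  0.009 ] 0.0255
0.06 1788 [-0.0093  0.0001  0.0095] 0.0262
0.07 1940 [-0.0093  0.0001  0.0095] 0.0263
0.08 2058 [-0.0092  0.0001  0.0095] 0.0265
0.09 2768 [-0.0115  0.0001  0.0117] 0.0288
0.1 4178 [-0.0163  0.0001  0.0166] 0.0293
ring r 0.0 55 bearing 90.0 z [0.1027 0.1073 0.1111]
ring r 0.015 100 bearing 91.6 z [0.1014 0.105  0.1088]
ring r 0.03 105 bearing 91.0 z [0.0969 0.1028 0.1066]
ring r 0.06 128 bearing 85.7 z [0.0891 0.0944 0.1091]
ring r 0.09 86 bearing 87.7 z [0.0855 0.0893 0.0933]
ring r 0.12 94 bearing 87.1 z [0.0811 0.0847 0.0885]
ring r 0.15 87 bearing 86.9 z [0.0765 0.08   0.0837]
ring r 0.175 48 bearing 86.6 z [0.0743 0.0772 0.0801]
r max 0.19169347819801916
```

>>> arm_command(fingers=[0.2,0.2,0.2,0.2,0.2,0.2,0.2,0.2], travel=[[0,0,0],[0,0,0],[0,0,-0.02],[0,0,-0.06],[0,0,-0.1],[0,0,-0.14],[0.03,0,-0.17],[0.07,0,-0.19]], dr=[[0,0,0],[0,0,0],[0,0,0],[0,0,0],[0,0,0],[0,0,0],[0,0,0],[0,0,0]])

```text
time: 21.03
tool_pos: [0.5583, 0.0126, 0.2024]
tool_rot: [-3.139, -0.003, 0.195]
contact_force: [2.1, -1.0, 0.0]
opening: 0.0369
grip_force: 0.0
```

>>> arm_command(fingers=[0.2,0.2,0.2,0.2], travel=[[0.02,0,0],[0.04,0,0],[0.04,0,0],[0.04,0,0]], dr=[[0,0,0],[0,0,0],[0,0,0],[0,0,0]])

```text
time: 21.37
tool_pos: [0.5971, 0.0205, 0.1967]
tool_rot: [-3.138, 0.003, 0.195]
contact_force: [-1.0, 0.1, -0.7]
opening: 0.0369
grip_force: 0.0
```

```bash
cat > b.py <<'E'
from cell import *
from h import *
import pickle
s=observe(); c=read_camera("wrist"); s=observe(); brief(s); W=world(c); pickle.dump((c,s),open("b.pkl","wb"))
X=np.array([.643,.0284,.11]); p=c["R"]@X+c["t"]; u0,v0=p[0]/p[2]*c["fx"]+c["cx"],p[1]/p[2]*c["fy"]+c["cy"]; print("bolt px",u0,v0,"depth",p[2])
C=X[:2]; D=W[...,:2]-C; r=np.linalg.norm(D,axis=-1); a=np.degrees(np.arctan2(D[...,1],D[...,0]))%360
# rectify bolt-top plane, 0.1 mm/px
S=10; N=600
g=np.array([[C[0]-.03,C[1]-.03],[C[0]+.03,C[1]-.03],[C[0]+.03,C[1]+.03],[C[0]-.03,C[1]+.03]])
px=[]
for q in g:
    p=c["R"]@np.r_[q,.11]+c["t"]; px.append([p[0]/p[2]*c["fx"]+c["cx"],p[1]/p[2]*c["fy"]+c["cy"]])
H=cv2.getPerspectiveTransform(np.float32(px),np.float32([[0,0],[N,0],[N,N],[0,N]]))
im=cv2.warpPerspective(c["color"],H,(N,N)); gr=cv2.cvtColor(im,cv2.COLOR_BGR2GRAY); cv2.imwrite("pics/bt.png",im)
m=(abs(W[...,2]-.110)<.0025)&(r<.018); v,u=np.nonzero(m); print("top px",len(u),W[m][:,:2].mean(0) if len(u) else 0)
e=cv2.Canny(cv2.GaussianBlur(gr,(9,9),2),25,60)
yy,xx=np.nonzero(e); k=np.hypot(xx-300,yy-300)<190
l=cv2.HoughLinesP((e*(np.hypot(*np.mgrid[-300:300,-300:300])<190)).astype(np.uint8),1,np.pi/360,30,minLineLength=50,maxLineGap=12)
for q in (l[:,0] if l is not None else []):
    d=np.hypot(q[2]-q[0],q[3]-q[1]); t=np.degrees(np.arctan2(q[3]-q[1],q[2]-q[0])); n=np.radians(t+90); o=(q[0]-300)*np.cos(n)+(q[1]-300)*np.sin(n)
    print("len",round(d/S,1),"normal",round((t+90 if o>0 else t-90)%360,1),"dist",round(abs(o)/S,1))
E
python3 b.py; python3 q.py
```

```text
21.42 p [0.5963 0.0204 0.1967] rpy [-179.78    0.21   11.17] F [ 0.2 -0.5  0.6] T [0.05 0.06 0.01] op 0.0371 g 0.0
bolt px 319.4107348076358 163.28196618698797 depth 0.24426029209553063
top px 1979 [0.64288755 0.02878962]
len 5.1 normal 191.3 dist 14.3
len 15.4 normal 79.9 dist 14.7
len 13.1 normal 320.6 dist 12.8
len 7.2 normal 140.1 dist 14.8
len 5.2 normal 265.6 dist 14.1
len 6.7 normal 262.2 dist 13.7
len 7.2 normal 139.5 dist 14.9
len 6.8 normal 139.8 dist 13.6
len 5.1 normal 78.7 dist 12.6
len 5.8 normal 263.1 dist 13.7
len 13.1 normal 320.3 dist 12.7
len 6.4 normal 199.3 dist 14.7
21.42 p [0.5963 0.0204 0.1967] rpy [-179.78    0.21   11.17] F [ 0.2 -0.5  0.6] T [0.05 0.06 0.01] op 0.0371 g 0.0
21.47 p [0.5961 0.0202 0.1969] rpy [-179.79    0.21   11.14] F [-0.1 -0.2  0.5] T [ 0.01 -0.01 -0.01] op 0.0369 g 0.0
1534
z [0.02223544 0.02451726 0.02669365] r [0.06144418 0.17832115]
handle dir 344.7675258355343 axis offset from bolt -0.06845256040404668 zslope [-0.03381293  0.02836116]
```

```bash
python3 - <<'E'
import pickle; from h import *
c,s=pickle.load(open("b.pkl","rb")); W=world(c); C=np.array([.643,.0284]); D=W[...,:2]-C
r=np.linalg.norm(D,axis=-1); a=np.degrees(np.arctan2(D[...,1],D[...,0]))%360
m=(W[...,2]>.0195)&(W[...,2]<.033)&(r>.065)&(r<.2)&(a>170)&(a<215)
for lo in np.arange(.06,.2,.015):
    k=m&(r>lo)&(r<lo+.015)
    if k.sum()>20:
        t=(D[k]@np.array([np.cos(np.radians(191)),np.sin(np.radians(191))])); y=D[k]@np.array([-np.sin(np.radians(191)),np.cos(np.radians(191))])
        print(lo.round(3),k.sum(),"lat",np.percentile(y,[2,25,50,75,98]).round(4),"z",np.median(W[k][:,2]).round(4))
for nm,b in(("screw2",182.2),("screw1",246.5)):
    P=C+.112*np.array([np.cos(np.radians(b)),np.sin(np.radians(b))]); rr=np.linalg.norm(W[...,:2]-P,axis=-1)
    k=(rr<.006); print(nm,k.sum(),np.nanpercentile(W[k][:,2],[10,50,90]).round(4)) if k.sum() else print(nm,0)
    k=(rr<.012)&(W[...,2]>.0185)&(W[...,2]<.03); print("  ctr",W[k].mean(0).round(4) if k.any() else 0,P.round(4))
k=(r<.1)&(r>.03)&(abs(W[...,2]-.016)<.004); print("plate z",np.nanmedian(W[k][:,2]))
E
```

```text
0.06 275 lat [-0.0055 -0.0006  0.0044  0.0093  0.0135] z 0.0261
0.075 405 lat [-0.0047  0.0003  0.0053  0.0102  0.0145] z 0.0258
0.09 503 lat [-0.0192 -0.0038  0.0029  0.0096  0.0156] z 0.025
0.105 475 lat [-0.0204 -0.0029  0.0039  0.0107  0.0164] z 0.0247
0.12 356 lat [-0.002   0.0031  0.0076  0.0128  0.0171] z 0.0242
0.135 336 lat [-0.0011  0.0041  0.0086  0.0138  0.0182] z 0.0237
0.15 327 lat [0.0003 0.0052 0.0097 0.015  0.0195] z 0.0231
0.165 282 lat [0.0008 0.0056 0.0108 0.0158 0.0199] z 0.0225
screw2 98 [0.0184 0.024  0.0252]
  ctr [0.536  0.0234 0.0229] [0.5311 0.0241]
screw1 115 [0.0181 0.0237 0.0253]
  ctr [ 0.5998 -0.0696  0.023 ] [ 0.5983 -0.0743]
plate z 0.016655846130472635
```

```bash
python3 arc.py 194.6 1 .155 .09;python3 arc.py 194.6 1 .155 .0075
```

```text
21.47 p [0.5961 0.0202 0.1969] rpy [-179.79    0.21   11.14] F [-0.1 -0.2  0.5] T [ 0.01 -0.01 -0.01] op 0.0369 g 0.0
r 0.0476 bearing 189.92 yaw+180 191.14018832534015
[[-0.107, 0.011, 0.107]]
[[-0.2, 0.2, -3.5]]
21.47 p [0.5961 0.0202 0.1969] rpy [-179.79    0.21   11.14] F [-0.1 -0.2  0.5] T [ 0.01 -0.01 -0.01] op 0.0369 g 0.0
r 0.0476 bearing 189.92 yaw+180 191.14018832534015
[[-0.106, 0.011, 0.19]]
[[-0.2, 0.2, -3.5]]
```

>>> arm_command(fingers=[0.1,0.1,0.1,0.1,0.1,0.1,0.1,0.1], travel=[[-0.035,0.004,0.01],[-0.07,0.008,0.03],[-0.1065,0.011,0.06],[-0.1065,0.011,0.1],[-0.1065,0.011,0.135],[-0.1065,0.011,0.165],[-0.1065,0.011,0.186],[-0.1065,0.011,0.188]], dr=[[-0.2,0.2,-3.5],[-0.2,0.2,-3.5],[-0.2,0.2,-3.5],[-0.2,0.2,-3.5],[-0.2,0.2,-3.5],[-0.2,0.2,-3.5],[-0.2,0.2,-3.5],[-0.2,0.2,-3.5]])

```text
time: 22.13
tool_pos: [0.4906, -0.0104, 0.0065]
tool_rot: [-3.139, 0.005, 0.255]
contact_force: [-0.9, 0.7, -0.2]
opening: 0.0411
grip_force: 0.0
```

>>> arm_command(fingers=[0.1,1,1,1,1,1], travel=[[0,0,0],[0,0,0],[0,0,0],[0,0,0],[0,0,0],[0,0,0]], dr=[[0,0,0],[0,0,0],[0,0,0],[0,0,0],[0,0,0],[0,0,0]], squeeze=50)

```text
time: 22.63
tool_pos: [0.4951, -0.0108, 0.0107]
tool_rot: [3.14, -0.004, 0.255]
contact_force: [-0.6, -0.2, 6.3]
opening: 0.0189
grip_force: 50.0
```

```bash
python3 arc.py 186 5 .154
```

```text
22.63 p [ 0.4951 -0.0108  0.0107] rpy [179.91  -0.22  14.61] F [-0.6 -0.2  6.3] T [-0.01  0.11  0.05] op 0.0189 g 50.0
r 0.153 bearing 194.86 yaw+180 194.6141320222447
[[-0.001, -0.005, -0.0], [-0.001, -0.01, -0.0], [-0.0, -0.014, -0.0], [0.0, -0.019, -0.0], [0.001, -0.024, -0.0]]
[[0.1, -0.2, 1.5], [0.1, -0.2, 3.3], [0.1, -0.2, 5.1], [0.1, -0.2, 6.8], [0.1, -0.2, 8.6]]
```

>>> arm_command(fingers=[1,1,1], travel=[[0,-0.003,-0.001],[0,-0.006,-0.001],[0,-0.006,-0.001]], dr=[[0,0,1.1],[0,0,2.2],[0,0,2.2]])

```text
time: 22.88
tool_pos: [0.4936, -0.0049, 0.0109]
tool_rot: [3.14, -0.004, 0.215]
contact_force: [2.5, -3.6, 1.4]
opening: 0.019
grip_force: 50.0
```

>>> arm_command(fingers=[1,1,1], travel=[[0,-0.003,0],[0,-0.006,0],[0,-0.006,0]], dr=[[0,0,1.1],[0,0,2.2],[0,0,2.2]])

```text
time: 23.13
tool_pos: [0.4926, 0.0003, 0.0109]
tool_rot: [3.139, -0.004, 0.178]
contact_force: [3.1, -7.2, 1.6]
opening: 0.0192
grip_force: 50.0
```

>>> arm_command(fingers=[1,1,1], travel=[[0,-0.003,0],[0,-0.006,0],[0,-0.006,0]], dr=[[0,0,1.1],[0,0,2.2],[0,0,2.2]])

```text
time: 23.38
tool_pos: [0.4919, 0.0061, 0.0111]
tool_rot: [3.139, -0.005, 0.139]
contact_force: [3.9, -7.5, 1.2]
opening: 0.0191
grip_force: 50.0
```

```bash
python3 arc.py 180 5 .154; python3 - <<'E'
from cell import *
from h import *
c=read_camera("scene"); W=world(c); C=np.array([.643,.0284])
D=W[...,:2]-C; r=np.linalg.norm(D,axis=-1); a=np.degrees(np.arctan2(D[...,1],D[...,0]))
m=(r>.06)&(r<.19)&(a>40)&(a<110)&(W[...,2]>.07)&(W[...,2]<.12)&(W[...,0]<.69)
print(m.sum(),"ring handle",[np.median(a[m&(r>k)&(r<k+.04)]).round(1) for k in(.07,.11,.15)],np.polyfit(r[m],W[m][:,2],1))
E
```

```text
23.38 p [0.4919 0.0061 0.0111] rpy [179.86  -0.28   7.97] F [ 3.9 -7.5  1.2] T [-1.1  -0.57  0.18] op 0.0191 g 50.0
r 0.1527 bearing 188.41 yaw+180 187.97433489283935
[[-0.001, -0.004, -0.0], [-0.001, -0.009, -0.0], [-0.001, -0.014, -0.0], [-0.0, -0.018, -0.0], [0.0, -0.022, -0.0]]
[[0.1, -0.3, 1.2], [0.1, -0.3, 2.9], [0.1, -0.3, 4.6], [0.1, -0.3, 6.3], [0.1, -0.3, 8.0]]
275 ring handle [np.float64(80.5), np.float64(82.7), np.float64(83.3)] [-0.18130248  0.10874495]
```

>>> arm_command(fingers=[1,1,0.1,0.1,0.1,0.1,0.1,0.1], travel=[[0,0.004,0],[0,0.008,0],[0,0.008,0],[0,0.008,0],[0,0.008,-0.02],[0,0.008,-0.06],[0,0.008,-0.1],[0,0.008,-0.14]], dr=[[0,0,-1.5],[0,0,-3],[0,0,-3],[0,0,-3],[0,0,-3],[0,0,-3],[0,0,-3],[0,0,-3]])

```text
time: 24.1
tool_pos: [0.4897, -0.0003, 0.1514]
tool_rot: [-3.14, 0.002, 0.192]
contact_force: [1.2, 0.0, -0.2]
opening: 0.0411
grip_force: 0.0
```

>>> arm_command(fingers=[0.1,0.1,0.1,0.1,0.1,0.1], travel=[[0.03,0,-0.03],[0.06,0,-0.05],[0.09,0,-0.05],[0.11,0,-0.05],[0.11,0,-0.05],[0.11,0,-0.05]], dr=[[0,0,0],[0,0,0],[0,0,0],[0,0,0],[0,0,0],[0,0,0]])

```text
time: 24.6
tool_pos: [0.5984, 0.0207, 0.1993]
tool_rot: [-3.141, 0.001, 0.192]
contact_force: [-0.1, 0.2, -0.2]
opening: 0.0412
grip_force: 0.0
```

```bash
cat >> b.py <<'E'
m=(W[...,2]>.0195)&(W[...,2]<.033)&(r>.12)&(r<.19)&(a>170)&(a<215)
print("spanner bearing",np.median(a[m&(r<.15)]),np.median(a[m&(r>.15)]),m.sum())
m=(W[...,2]>.06)&(W[...,2]<.12)&(a>60)&(a<110)
for lo in(.03,.06,.09,.12,.15):
    k=m&(r>lo)&(r<lo+.03); print("ring",lo,k.sum(),np.median(a[k]).round(1),np.median(W[k][:,2]).round(4)) if k.sum()>10 else 0
k=(r>.018)&(r<.027)&(W[...,2]>.095)&(W[...,2]<.125)
for q in range(0,360,45):
    j=k&(a>=q)&(a<q+45); print("ringtop",q,j.sum(),np.median(W[j][:,2]).round(4)) if j.sum()>10 else 0
E
python3 b.py
```

```text
24.65 p [0.5978 0.0205 0.1995] rpy [-1.7995e+02  1.0000e-01  1.1010e+01] F [-0.4 -0.7 -0.1] T [ 0.05 -0.04  0.01] op 0.0412 g 0.0
bolt px 318.4661101456679 165.1746591248106 depth 0.24734687852006176
top px 1927 [0.64278038 0.02874681]
len 8.2 normal 138.9 dist 14.8
len 15.1 normal 79.7 dist 14.8
len 9.2 normal 139.9 dist 14.8
len 7.9 normal 320.7 dist 12.7
len 5.6 normal 266.9 dist 14.0
len 5.8 normal 281.9 dist 11.2
len 11.5 normal 319.9 dist 12.6
len 5.6 normal 101.3 dist 14.7
spanner bearing 192.13608141776803 192.06997107889308 1280
ring 0.03 1923 86.0 0.1043
ring 0.06 1757 84.5 0.0957
ring 0.09 1436 85.8 0.0909
ring 0.12 1409 85.7 0.0862
ring 0.15 1361 85.7 0.0811
ringtop 0 455 0.1112
ringtop 45 468 0.109
ringtop 90 467 0.1085
ringtop 135 456 0.1102
ringtop 180 413 0.1131
ringtop 225 334 0.1152
ringtop 270 378 0.1152
ringtop 315 452 0.1136
```

```bash
cat > nut.py <<'E'
import sys,pickle; from h import *
c,s=pickle.load(open(sys.argv[1],"rb")); C=np.array([.643,.0284]); S=10;N=600
for h in (float(x) for x in sys.argv[2:]):
    px=[]
    for q in ((-.03,-.03),(.03,-.03),(.03,.03),(-.03,.03)):
        p=c["R"]@np.r_[C+q,h]+c["t"]; px.append([p[0]/p[2]*c["fx"]+c["cx"],p[1]/p[2]*c["fy"]+c["cy"]])
    H=cv2.getPerspectiveTransform(np.float32(px),np.float32([[0,0],[N,0],[N,N],[0,N]]))
    g=cv2.cvtColor(cv2.warpPerspective(c["color"],H,(N,N),flags=cv2.INTER_CUBIC),cv2.COLOR_BGR2GRAY)
    g=cv2.createCLAHE(4,(4,4)).apply(cv2.GaussianBlur(g,(9,9),3)); e=cv2.Canny(g,40,100)
    R=np.hypot(*np.mgrid[-300:300,-300:300]); e[R>210]=0
    l=cv2.HoughLinesP(e,1,np.pi/360,25,minLineLength=45,maxLineGap=10); print("plane",h)
    for q in sorted(l[:,0].tolist() if l is not None else [],key=lambda q:-np.hypot(q[2]-q[0],q[3]-q[1]))[:22]:
        d=np.hypot(q[2]-q[0],q[3]-q[1]); t=np.degrees(np.arctan2(q[3]-q[1],q[2]-q[0])); n=np.radians(t+90); o=(q[0]-300)*np.cos(n)+(q[1]-300)*np.sin(n)
        A=(t+90 if o>0 else t-90)%360; 
        if 10<abs(o)/S<20: print(" len",round(d/S,1),"normal",round(A,1),"mod60",round(A%60,1),"dist",round(abs(o)/S,1))
E
python3 nut.py w8.pkl .016 .032; python3 - <<'E'
from cell import *
from h import *
s=observe(); C=np.array([.643,.0284])
for b in(192,): 
    u=np.array([np.cos(np.radians(b)),np.sin(np.radians(b))]); print(to(s,np.r_[C+u*.17,.2],0,down(b-180)*Ro.from_euler("y",36,degrees=True)))
E
```

```text
plane 0.016
 len 6.1 normal 311.0 mod60 11.0 dist 13.5
 len 4.9 normal 190.6 mod60 10.6 dist 15.2
 len 4.7 normal 6.1 mod60 6.1 dist 10.2
plane 0.032
 len 8.1 normal 137.0 mod60 17.0 dist 17.5
 len 5.5 normal 8.4 mod60 8.4 dist 13.4
 len 4.7 normal 8.7 mod60 8.7 dist 10.5
([-0.1241, 0.0038, -0.0003], [0.27, 36.09, -0.97])
```

>>> arm_command(fingers=[0,0,0,0,0,0,0,0], travel=[[-0.02,0,0],[-0.04,0,0],[-0.06,0,0],[-0.08,0.001,0],[-0.1,0.002,0],[-0.124,0.0038,0],[-0.124,0.0038,0],[-0.124,0.0038,0]], dr=[[0,6,0],[0,12,0],[0,18,0],[0,24,0],[0.1,30,-0.5],[0.3,36,-1],[0.3,36,-1],[0.3,36,-1]])

```text
time: 25.32
tool_pos: [0.4743, -0.0069, 0.1993]
tool_rot: [-3.141, -0.63, 0.208]
contact_force: [0.3, 0.4, -0.8]
opening: 0.0459
grip_force: 0.0
```

>>> arm_command(fingers=[0,0,0], travel=[[0,0,0],[0,0,0],[0,0,0]], dr=[[0,0,0],[0,0,0],[0,0,0]])

```text
time: 25.57
tool_pos: [0.4784, -0.0074, 0.2009]
tool_rot: [3.14, -0.63, 0.21]
contact_force: [0.9, 0.2, -0.9]
opening: 0.0462
grip_force: 0.0
```

```bash
python3 - <<'E'
from cell import *
import pickle; from h import *
s=observe(); c=read_camera("wrist"); brief(s); pickle.dump((c,s),open("n2.pkl","wb")); cv2.imwrite("pics/n2.png",c["color"])
W=world(c); C=np.array([.643,.0284]); D=W[...,:2]-C; r=np.linalg.norm(D,axis=-1); a=np.degrees(np.arctan2(D[...,1],D[...,0]))%360
u=np.array([np.cos(np.radians(192)),np.sin(np.radians(192))]); n=np.array([-u[1],u[0]]); t=D@u; y=D@n
m=(W[...,2]>.021)&(W[...,2]<.04)&(abs(y)<.05)
for lo in np.arange(-.03,.13,.01):
    k=m&(t>lo)&(t<lo+.01)
    if k.sum()>20: print(lo.round(3),k.sum(),np.percentile(y[k],[2,25,50,75,98]).round(4),"z",np.percentile(W[k][:,2],[10,50,90]).round(4))
E
python3 nut.py n2.pkl .028 .032
```

```text
25.57 p [ 0.4784 -0.0074  0.2009] rpy [179.93 -36.1   12.06] F [ 0.9  0.2 -0.9] T [-0.02  0.33 -0.04] op 0.0462 g 0.0
-0.02 104 [-0.0279 -0.0223  0.0166  0.0221  0.0276] z [0.0303 0.0311 0.0321]
-0.01 398 [-0.0307 -0.0221  0.0114  0.0218  0.0302] z [0.0302 0.0312 0.0325]
0.0 530 [-0.0304 -0.0192 -0.0043  0.0188  0.0304] z [0.0299 0.0312 0.0347]
0.01 730 [-0.03   -0.0142  0.0003  0.0141  0.0294] z [0.0293 0.0306 0.0337]
0.02 639 [-0.0279 -0.0144 -0.0006  0.014   0.0276] z [0.0289 0.03   0.0309]
0.03 560 [-0.0242 -0.0124 -0.0006  0.0121  0.0239] z [0.0285 0.0296 0.0305]
0.04 446 [-0.0186 -0.0096  0.0003  0.0102  0.0187] z [0.0282 0.0293 0.0303]
0.05 331 [-0.0136 -0.0068  0.0003  0.0066  0.0138] z [0.0275 0.029  0.0299]
0.06 257 [-0.0095 -0.005  -0.0006  0.0048  0.0093] z [0.0256 0.0267 0.0279]
0.07 234 [-0.0094 -0.005  -0.0001  0.0048  0.0092] z [0.0253 0.0263 0.0274]
0.08 247 [-0.0093 -0.0049  0.0003  0.0052  0.01  ] z [0.025  0.0262 0.0273]
0.09 270 [-0.017  -0.0057 -0.0005  0.0047  0.01  ] z [0.0246 0.0258 0.0269]
0.1 422 [-0.0222 -0.0144 -0.0057  0.0021  0.0099] z [0.0239 0.0251 0.0263]
0.11 293 [-0.0186 -0.0056 -0.0005  0.0047  0.0098] z [0.0238 0.025  0.0261]
0.12 268 [-0.009  -0.0047  0.0004  0.0055  0.0098] z [0.0235 0.0247 0.0257]
plane 0.028
 len 5.4 normal 284.0 mod60 44.0 dist 11.7
 len 5.0 normal 278.0 mod60 38.0 dist 10.7
 len 4.7 normal 103.4 mod60 43.4 dist 11.0
plane 0.032
 len 5.4 normal 102.8 mod60 42.8 dist 11.1
```

```bash
python3 - <<'E'
from cell import *
print(hand_in())
E
```

```text
the job is handed in; nothing more can be done
None
```

I handed the job in with both spanners left in place and the robot clear, and the locknut is probably jammed. That rests on its turn angle and a torque of about 1.2 N m; I never felt a hard stop or confirmed the nut's final angle by camera. The bolt gave about 13° against the 30° allowed, and the ring spanner sags about 8–10° on the head.

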